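Unlock the clip strip, load the hone tray and push it to the machine

TASK

Set out the diamond hones for work at the faceting machine: fit the square-bored key fully home on the clip strip's square drive and turn it counter-clockwise to its stop, which draws back the red keeper bar; then pull every hone out of its sprung clip, one after another, and lay them all flat on the floor of the grey tray, side by side, none on top of another. With the strip empty, turn the key back clockwise to its stop and leave it on the drive, and last push the loaded tray across the table, without lifting or tipping it, until it sits squarely inside the four yellow corner marks; leave the two jars and the screwdriver where they are.

Things in the scene. Friction and masses are not known exactly. Their poses are not given: they have to be found in the camera images.
- clip_strip: sprung clip strip, fixed to the table: 5 mm base plate with two black rails along y at x = -42 and +42 mm, 16 mm wide, 24 high; between the rails only the plate. Four places at y = -72, -24, 24, 72 mm; three or four hold a hone, lying along the strip's x with a rod on each rail. Origin: on the table, centre of the four places; z up
- strip_jaws (a point): point on the strip 36 mm above its origin, at the height of the jaws' white noses. At each rail every place has a pair of sprung jaws whose noses reach over the hone's rod from both sides (tops at 39 mm). Pulled straight up by its grip, an unlocked hone snaps out at about 5 to 9 N and is free 12 mm up
- drive_seat (a point): fixed point on the strip, its axes the strip's: centre of the square drive shaft on the flat top of its grey housing (40 x 40 mm, 24 high), at the strip's -y end. The upright steel shaft is 16 mm square, 15 mm high, its top 6 mm tapered to 11 mm square. With the drive at 0 the shaft's sides are parallel to the strip's x and y. The key's underside rests here when fully home
- keeper_drive (a joint): angle of the square drive shaft: 0 locked (start), 1.3 rad at the stop, growing counter-clockwise seen from above. It stays where it is left (about 0.06 N m). It draws the red keeper bar, which lies just over the rod ends at the strip's +x side (41 mm high, 7 wide), 12 mm back to +x; it blocks the hones below about 0.9 rad
- key: loose square-bored key: aluminium flange 52 x 52 x 16 mm with an 18 mm square bore right through, sides parallel to the key's x and y; on top a black bar grip 50 (x) x 14 (y) mm from 16 to 30 mm up, to be taken across its 14 mm. 120 g. Starts bore down on the table. It fits the drive at any quarter turn (1 mm clearance each side, 0.13 rad of play). Origin: centre of its underside; z up
- hone_red: double-ended diamond hone with a red grip, 116 mm long, 60 g; may be absent. Origin at its centre: x along its length, z up in the clip. Grip: box 50 (x) x 18 (y) x 20 (z) mm about the origin, to be taken across its 18 mm width; a grey steel rod 12 mm thick and 33 mm long sticks out at each end. In the clip the origin is 30 mm above the table; lying on the tray floor it is 15 mm above the table
- hone_yellow: double-ended diamond hone with a yellow grip, 116 mm long, 60 g; may be absent. Origin at its centre: x along its length, z up in the clip. Grip: box 50 (x) x 18 (y) x 20 (z) mm about the origin, to be taken across its 18 mm width; a grey steel rod 12 mm thick and 33 mm long sticks out at each end. In the clip the origin is 30 mm above the table; lying on the tray floor it is 15 mm above the table
- hone_green: double-ended diamond hone with a green grip, 116 mm long, 60 g; may be absent. Origin at its centre: x along its length, z up in the clip. Grip: box 50 (x) x 18 (y) x 20 (z) mm about the origin, to be taken across its 18 mm width; a grey steel rod 12 mm thick and 33 mm long sticks out at each end. In the clip the origin is 30 mm above the table; lying on the tray floor it is 15 mm above the table
- hone_blue: double-ended diamond hone with a blue grip, 116 mm long, 60 g; may be absent. Origin at its centre: x along its length, z up in the clip. Grip: box 50 (x) x 18 (y) x 20 (z) mm about the origin, to be taken across its 18 mm width; a grey steel rod 12 mm thick and 33 mm long sticks out at each end. In the clip the origin is 30 mm above the table; lying on the tray floor it is 15 mm above the table
- tray: loose grey plastic tool tray, 144 (x) x 210 (y) x 16 (z) mm, walls and floor 5 mm thick (inside 134 x 200, 11 mm deep), 0.35 to 0.65 kg empty. Origin: centre of its underside; z up
- mark: place for the tray: four flat yellow corner tapes on the table that frame a rectangle 164 (x) x 230 (y) mm, 10 mm larger than the tray on each side. Origin: centre of that rectangle, on the table; its x and y are to be parallel to the tray's x and y
- jar_cerium: bystander: small round jar with a black screw cap and pinkish-brown contents, 30 mm across, 42 high, behind the strip. Origin: centre of its underside
- jar_chrome: bystander: small round jar with a dark cap, dark green all over, 30 mm across, 42 high, behind the strip. Origin: centre of its underside
- screwdriver: bystander: red-handled screwdriver, 161 mm long, 21 thick, lying in front of the faceting machine. Origin: centre of its underside

How it is judged:
By the outcome, as a careful person would: the job done as asked, in the order asked, and still so for the second after the job is handed in, with the robot touching nothing.
Of hone_red, hone_yellow, hone_green, hone_blue only 3 to 4 are there at a start; the rules pass over those that are not, and their reading is None.
At some moment in a run one of tray may be knocked a few centimetres aside while the robot is not near it.
Once in a run the grip may slacken for a moment while it holds something.
It also fails if it takes over 184 s, if anything falls off the work surface, if the arm or the gripper's body presses on something with over 40 N, if the wrist force passes 120 N, or if a joint passes its speed limit or range.

ROBOT

A 6-joint arm with a two-finger parallel gripper is mounted at the origin on a cart in front of the work surface, level with it; the furniture and walls round the work are solid. World frame = base frame: x ahead of the robot, y to its left, z up, the work surface at z = 0. Lengths are in m, angles in rad, forces in N, time in s.
With the tool pointing down it reaches from about 0.225 to 0.875 m from the base axis. Payload 3.4 kg.
Tool frame: the origin (TCP) lies on the centre line of the jaws, within the pads' length; the fingertips stand 19 mm ahead of it and the grasp point (between the pads) is the TCP (nose_length is the distance from the TCP to the fingertips, in m); z points along the fingers, y is the direction in which the jaws open and shut (so a half turn about z gives the same grasp; the last joint's range is limited). The gripper opens to 85 mm and grips with 20 to 120 N. Pads are 22 mm wide; open, the fingers measure 114 mm over their backs; the gripper's body (76 mm by 85 mm) begins 54 mm behind the grasp point. The pads swing forward as they close: fully open they stand 13 mm farther back than shut.
Start: joints at [-1.371, 0.276, 1.505, -0, 1.361, -0.121], TCP at [0.181, -0.546, 0.25] pointing down, gripper open.
Joint ranges: [-2.89, 2.89], [-0.75, 2.08], [0.22, 2.7], [-1.18, 4.32], [0.11, 2.71], [-2.7, 2.7]. Speed limits (rad/s): [2.57, 2.57, 3.14, 3.14, 3.14, 3.14].

INTERFACE

Orientations are given as a unit quaternion [w, x, y, z].
In Python, from rig import * gives the robot as it stands.
- The arm moves only by the shell command python3 -m jog 'ROWS' [OPENING] [FORCE]. ROWS is JSON, one flat list of numbers, 6 for each row, row after row: the shift along the tool's x, y, z in mm, then the turn, a rotation vector about the tool's x, y, z in degrees. In form: [tx, ty, tz, wx, wy, wz, tx, ty, tz, wx, wy, wz, ...]. A call has 1 to 10 rows; each row is the pose to reach, as a shift and turn from the pose commanded when the call began, along the tool's axes at that moment; what a row does not reach only later rows make up. A row lasts 1/8 s, in which the tool goes at most 62.5 mm and 10.7 degrees, less where a joint would pass 70% of its speed; a pose out of reach is approached as far as the arm can. A call with a gripper value outside its range is refused whole. OPENING is the closure, from 0 (fully open) to 1 (shut), set as the call begins (- or left out, the last holds). The fingers move at their own pace and stop on an object; FORCE is the grip in N (left out, the last holds). Time passes only in rows, so rows that repeat a pose let the fingers close. It gives the time, the measured TCP pose, the force and the opening at its end, in the units of the state.
- get_state(): the state, without advancing time (a new reading comes with each control period).
- get_image(name): name is "side" or "top" or "wrist"; returns a dict with "frame" (400x640x3 uint8, red, green, blue), "camera_matrix" (3x3 intrinsics, pixels), "rvec" (rotation vector, rad) and "tvec" (3), from world to camera coordinates, as OpenCV has them. Camera axes: x right, y down, z forward; pixel columns grow to the right and rows downward; lengths in m; the calibration is good to about 2 mm. The wrist camera is an equidistant fisheye: a pixel r from the principal point sees the ray r / f radians off the axis. A picture is of the moment at which its call begins. There is no depth.
- sign_off(): hands the job in, once; it reports no verdict.
The state is a dict: "clock": time; "qpos": joint angles; "qd": joint speeds; "effort": joint torques, N m; "position": TCP position; "ee_rot": TCP orientation; "contact_force": force on the tool from outside, world axes, zero at the start; "moment": the same for the moment, N m; "width": finger opening in m.
Only numpy, scipy, OpenCV 4.12 (cv2) and the standard library are available. Lean on these libraries where they do the work, as an engineer would, in place of code of your own. Each camera call takes 0.05 s, during which the arm holds its last target.

## Working session

There is one attempt and no reset: what is moved stays moved. The work goes in short steps, Python scripts to look and compute and a shell command to move; the robot and the scene stay as the last step left them, time stands still between calls to the robot, and variables do not carry over. Pictures are saved under pics/ and viewed, and the job is handed in when it is done.

```bash
ls; mkdir -p pics
cat > h.py <<'E'
from rig import *
import numpy as np, cv2
from scipy.spatial.transform import Rotation as R
def grab(name,fn):
    d=get_image(name); cv2.imwrite('pics/'+fn+'.png',cv2.cvtColor(d['frame'],cv2.COLOR_RGB2BGR)); 
    np.savez('pics/'+fn+'.npz',**{k:np.array(d[k]) for k in d}); return d
def load(fn): return dict(np.load('pics/'+fn+'.npz'))
def ray(d,u,v,fish=False):
    K=d['camera_matrix'];M=cv2.Rodrigues(np.array(d['rvec'],float))[0];t=np.array(d['tvec'],float).ravel()
    a=np.array([(u-K[0,2])/K[0,0],(v-K[1,2])/K[1,1]])
    if fish:
        r=np.hypot(*a); dc=np.array([*(a/r*np.sin(r) if r>0 else a),np.cos(r)])
    else: dc=np.array([*a,1.])
    return -M.T@t, M.T@dc
def onz(d,u,v,z,fish=False):
    o,r=ray(d,u,v,fish); return o+r*(z-o[2])/r[2]
def proj(d,p,fish=False):
    K=d['camera_matrix'];M=cv2.Rodrigues(np.array(d['rvec'],float))[0];t=np.array(d['tvec'],float).ravel()
    c=M@np.array(p)+t
    if fish:
        rr=np.hypot(c[0],c[1]);th=np.arctan2(rr,c[2]);a=c[:2]/rr*th
    else: a=c[:2]/c[2]
    return np.array([K[0,0]*a[0]+K[0,2],K[1,1]*a[1]+K[1,2]])
def toolshift(p):
    s=get_state(); q=s['ee_rot']; Rm=R.from_quat([q[1],q[2],q[3],q[0]])
    return Rm.inv().apply(np.array(p)-np.array(s['position']))*1000
def st():
    s=get_state(); q=s['ee_rot']; Rm=R.from_quat([q[1],q[2],q[3],q[0]]).as_matrix()
    print('t',round(s['clock'],2),'p',np.round(s['position'],4),'F',np.round(s['contact_force'],1),'w',round(s['width'],4),'toolx',np.round(Rm[:,0],3),'tooly',np.round(Rm[:,1],3),'z',np.round(Rm[:,2],3),'q6',round(s['qpos'][5],2))
E
python3 - <<'E'
from h import *
for n in ['side','top','wrist']:
    d=grab(n,n+'0'); print(n,d['camera_matrix'],d['rvec'],d['tvec'])
st()
E
```

```text
pics
side [[385.80923717   0.         315.02488672]
 [  0.         385.80923717 201.35207557]
 [  0.           0.           1.        ]] [ 0.79536501 -2.5475203   1.13166009] [0.58505449 0.18381118 0.8258031 ]
top [[439.11044891   0.         318.9588059 ]
 [  0.         439.11044891 201.3819135 ]
 [  0.           0.           1.        ]] [ 2.11362344 -2.15333853  0.20599562] [0.16251178 0.61338872 1.10398816]
wrist [[309.70691629   0.         321.29962787]
 [  0.         309.70691629 202.96427425]
 [  0.           0.           1.        ]] [-2.32590997  1.67903024  0.27492787] [-0.57310415 -0.04070727  0.38022323]
t 0.15 p [ 0.1812 -0.5453  0.2496] F [ 0.   0.3 -0.1] w 0.0853 toolx [0.949 0.315 0.   ] tooly [ 0.315 -0.949 -0.001] z [-0.     0.001 -1.   ] q6 -0.12
```

View pics/top0.png

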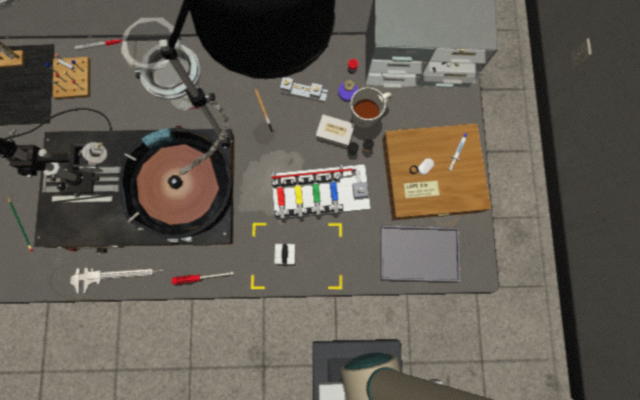

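View pics/side0.png

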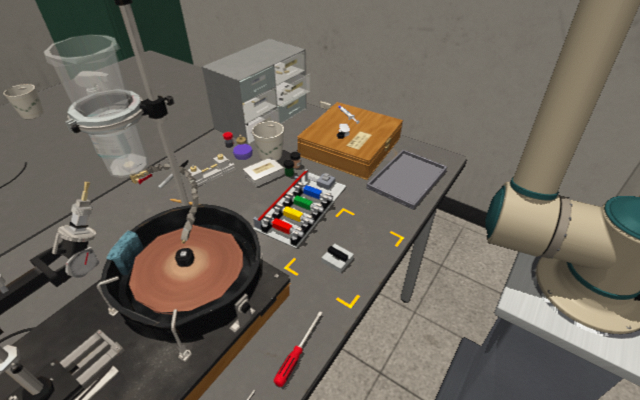

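View pics/wrist0.png

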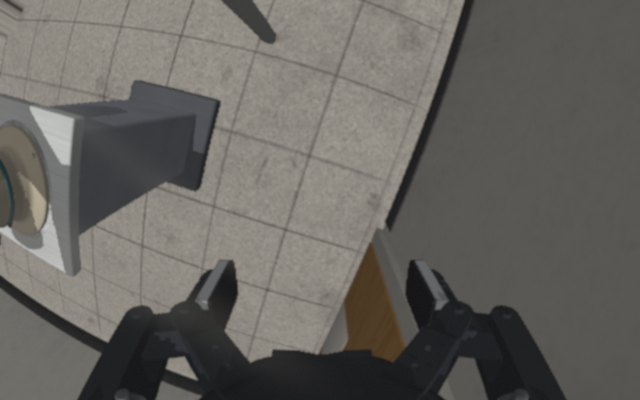

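The top view shows all four hones in the strip (px 280–335, 195), with the keeper bar behind at row 178 and the drive housing at (361,190). The key is at (285,254) inside the marks (252–342, 224–288), and the tray is at (420,254). Next I'll measure these.

Run:
```python
from h import *
d=load('top0');f=d['frame'];hsv=cv2.cvtColor(f,cv2.COLOR_RGB2HSV)
print('cam',ray(d,320,200)[0])
big=cv2.resize(f[140:300,230:480],None,fx=3.2,fy=3.2,interpolation=cv2.INTER_CUBIC)
cv2.imwrite('pics/topc.png',cv2.cvtColor(big,cv2.COLOR_RGB2BGR))
# yellow marks
m=cv2.inRange(hsv,(20,120,120),(35,255,255)); n,l,s,c=cv2.connectedComponentsWithStats(m)
for i in range(1,n):
    if s[i,4]>8: print('yel',s[i],onz(d,*c[i],0)[:2].round(3))
for nm,lo,hi in [('red',(0,150,80),(6,255,255)),('green',(55,120,50),(75,255,255)),('blue',(105,120,60),(122,255,255))]:
    m=cv2.inRange(hsv,lo,hi); n,l,s,c=cv2.connectedComponentsWithStats(m)
    for i in range(1,n):
        if s[i,4]>20: print(nm,s[i],onz(d,*c[i],0.04)[:2].round(4))
for uv in [(384,227),(459,229),(458,283),(381,279)]: print('tray',onz(d,*uv,0.016).round(3))
print('key',onz(d,285,254,.03).round(3)); print('drive',onz(d,361,190,.03).round(3))
```

```text
cam [0.40996195 0.168336   1.19375032]
yel [294 186   9  18 110] [0.647 0.207]
yel [252 222  15  15  87] [0.557 0.323]
yel [328 223  14  14  75] [0.554 0.103]
yel [250 275  15  15  77] [0.405 0.325]
yel [328 275  15  15  94] [0.401 0.104]
red [308 171  29   4  36] [0.6991 0.1401]
red [272 174  35   5  46] [0.6911 0.2346]
red [277 188   7  17  92] [0.6354 0.2536]
green [313 184   7  18  78] [0.6432 0.1586]
blue [331 182   7  18  97] [0.6468 0.1109]
tray [ 0.55  -0.024  0.016]
tray [ 0.541 -0.227  0.016]
tray [ 0.397 -0.213  0.016]
tray [ 0.412 -0.01   0.016]
key [0.481 0.243 0.03 ]
drive [0.65  0.036 0.03 ]
```

View pics/topc.png

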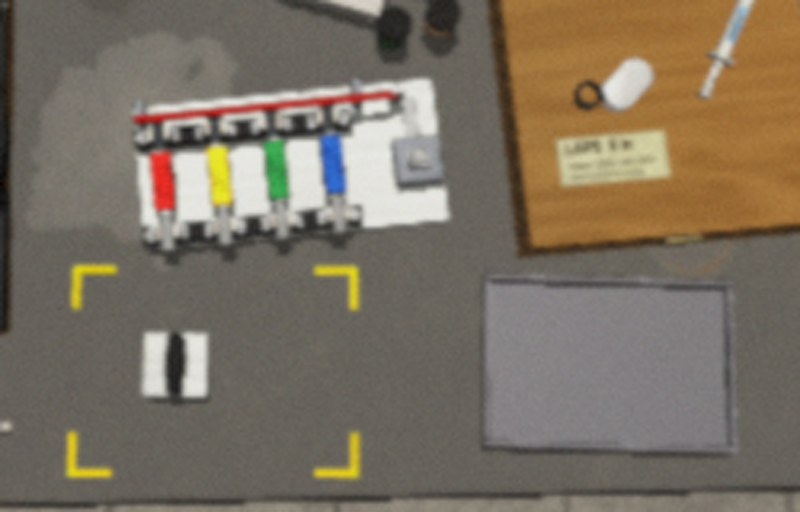

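```bash
cat >> h.py <<'E'
def plan(p,th=None):
    """tool shift mm and wz deg to world p, tool x heading th deg; full tilt fix rotvec"""
    s=get_state(); q=s['ee_rot']; Rm=R.from_quat([q[1],q[2],q[3],q[0]])
    x=Rm.as_matrix()[:,0]; t0=np.degrees(np.arctan2(x[1],x[0]))
    if th is None: th=t0
    T=R.from_euler('z',th,degrees=True)*R.from_euler('x',180,degrees=True)
    print('shift',toolshift(p).round(1),'turn',np.degrees((Rm.inv()*T).as_rotvec()).round(1),'th now',t0.round(2))
E
python3 - <<'E'
from h import *
d=load('wrist0'); o,r=ray(d,321.3,202.96,True); print(o,r)
print(toolshift(o)); s=get_state();q=s['ee_rot'];print(R.from_quat([q[1],q[2],q[3],q[0]]).inv().apply(r))
print(proj(d,np.array(s['position']),True))
plan([0.46,0.2,0.25],4)
E
```

```text
[ 0.25811676 -0.51889671  0.37255484] [-0.30109033 -0.09804861 -0.94854156]
[  81.31427273   -0.98577094 -122.92011542]
[-3.16834657e-01 -5.30071202e-04  9.48480637e-01]
[323.60766335 284.11350455]
shift [ 4.995e+02 -6.194e+02  6.000e-01] turn [-0.1 -0.  14.4] th now 18.38
```

```bash
python3 -m jog '[500,-620,0,0,0,14,500,-620,0,0,0,14,500,-620,0,0,0,14,500,-620,0,0,0,14,500,-620,0,0,0,14,500,-620,0,0,0,14,500,-620,0,0,0,14,500,-620,0,0,0,14,500,-620,0,0,0,14,500,-620,0,0,0,14]'
python3 - <<'E'
from h import *
st(); plan([0.46,0.2,0.25],4)
E
```

```text
clock: 1.4
position: [0.4005, 0.0417, 0.2504]
ee_rot: [0.0, 0.999, 0.038, 0.001]
contact_force: [1.4, -0.7, -0.1]
width: 0.0855
t 1.4 p [0.4005 0.0417 0.2504] F [ 1.4 -0.7 -0.1] w 0.0855 toolx [0.997 0.077 0.001] tooly [ 0.077 -0.997  0.001] z [ 0.001 -0.001 -1.   ] q6 1.43
shift [  71.4 -153.3    0.4] turn [ 0.  -0.1  0.4] th now 4.4
```

```bash
python3 -m jog '[72,-153,0,0,0,0,72,-153,0,0,0,0,72,-153,0,0,0,0,72,-153,0,0,0,0,72,-153,0,0,0,0,72,-153,0,0,0,0]' 0.5
python3 - <<'E'
from h import *
st(); grab('wrist','w1')
E
```

```text
clock: 2.15
position: [0.4598, 0.1966, 0.2502]
ee_rot: [0.0, 0.999, 0.038, -0.0]
contact_force: [-0.1, -0.1, 0.5]
width: 0.0425
t 2.15 p [0.4598 0.1966 0.2502] F [-0.1 -0.1  0.5] w 0.0425 toolx [ 0.997  0.075 -0.001] tooly [ 0.075 -0.997  0.001] z [-0.    -0.001 -1.   ] q6 1.76
```

View pics/w1.png

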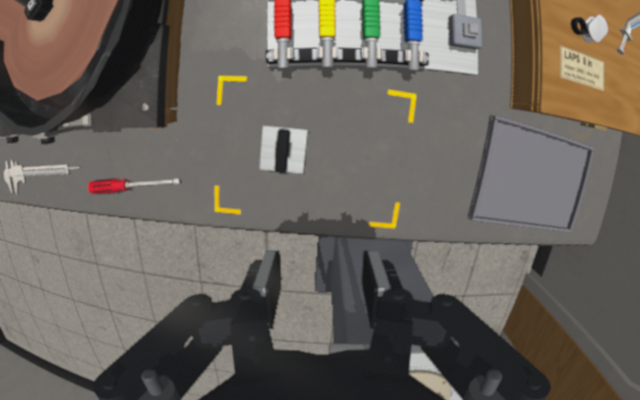

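```bash
cat >> h.py <<'E'
def rect(d,mask,z,fish=True,nmin=30,roi=None):
    """largest component -> points on plane z -> minAreaRect: centre, sizes, angle of long side(deg)"""
    m=mask.copy()
    if roi is not None:
        k=np.zeros_like(m);k[roi[1]:roi[3],roi[0]:roi[2]]=1;m=m*k
    cs,_=cv2.findContours(m,cv2.RETR_EXTERNAL,cv2.CHAIN_APPROX_NONE); c=max(cs,key=cv2.contourArea)
    P=np.array([onz(d,*p[0],z,fish)[:2] for p in c])
    (cx,cy),(w,h),a=cv2.minAreaRect((P*1000).astype(np.float32))
    if w<h: w,h=h,w;a+=90
    a=(a+90)%180-90
    return np.round([cx,cy,w,h,a],1)
E
python3 - <<'E'
from h import *
d=load('w1');f=d['frame'];hsv=cv2.cvtColor(f,cv2.COLOR_RGB2HSV)
roi=(245,110,325,185)
w=cv2.inRange(hsv,(0,0,150),(180,70,255)); 
wb=cv2.morphologyEx(w,cv2.MORPH_CLOSE,np.ones((15,15),np.uint8))
print('flange z16',rect(d,wb,.016,roi=roi))
b=cv2.inRange(hsv,(0,0,0),(180,255,45)); print('bar z30',rect(d,b,.03,roi=roi))
for nm,lo,hi,r in [('red',(0,150,80),(6,255,255),(265,0,300,60)),('yel',(20,120,120),(35,255,255),(310,0,345,60)),('green',(55,120,50),(75,255,255),(355,0,390,60)),('blue',(105,120,60),(122,255,255),(395,0,430,60))]:
    print(nm,rect(d,cv2.inRange(hsv,lo,hi),.04,roi=r))
y=cv2.inRange(hsv,(20,120,120),(35,255,255))
cs,_=cv2.findContours(y,cv2.RETR_EXTERNAL,cv2.CHAIN_APPROX_NONE)
for c in cs:
    if cv2.contourArea(c)>20:
        P=np.array([onz(d,*p[0],0,True)[:2] for p in c]); print(cv2.boundingRect(c),P.min(0).round(4),P.max(0).round(4))
big=cv2.resize(f[0:240,180:520],None,fx=2.3,fy=2.3,interpolation=cv2.INTER_CUBIC)
cv2.imwrite('pics/w1c.png',cv2.cvtColor(big,cv2.COLOR_RGB2BGR))
E
```

```text
flange z16 [484.  244.6  52.7  52.4  87.7]
bar z30 [484.1 243.4  46.6  12.3  -5.1]
red [632.1 251.5  44.2  16.1   4.8]
yel [635.  204.9  42.   15.9   4.3]
green [639.7 158.4  44.6  16.3   3.5]
blue [645.8 112.1  50.2  19.5   3.1]
(369, 202, 31, 27) [0.3878 0.0925] [0.4248 0.1299]
(214, 185, 27, 30) [0.3927 0.2998] [0.4306 0.3363]
(387, 90, 30, 33) [0.5284 0.0891] [0.5655 0.1262]
(216, 76, 31, 29) [0.5345 0.2958] [0.5696 0.333 ]
(319, 0, 16, 37) [0.6223 0.1947] [0.6704 0.2157]
```

View pics/w1c.png

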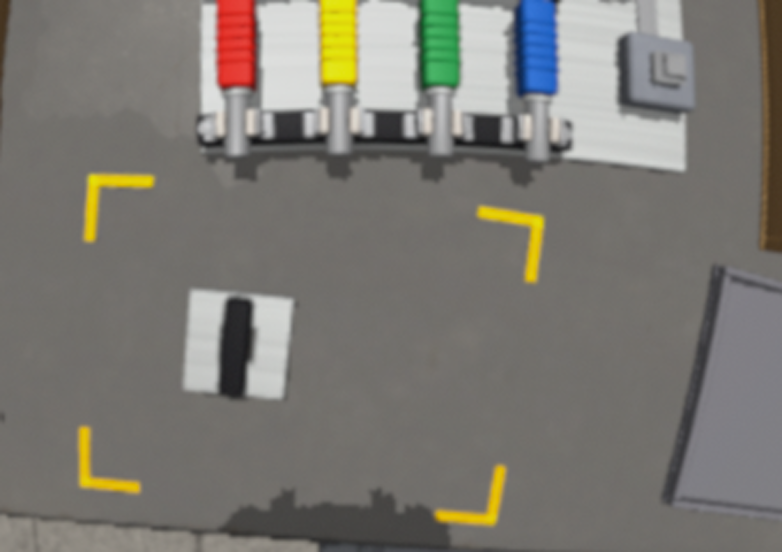

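The wrist view puts the flange at (484, 244.6) mm measured 52.7×52.4, with a yaw of about -2.3°. The size matches the one given. I'll descend over the key.

Run:
```python
from h import *
plan([0.484,0.244,0.11],-2.5)
```

```text
shift [ 27.5 -45.5 140.4] turn [0.  0.  6.8] th now 4.29
```

```bash
python3 -m jog '[28,-45,140,0,0,6.8,28,-45,140,0,0,6.8,28,-45,140,0,0,6.8,28,-45,140,0,0,6.8,28,-45,140,0,0,6.8]' 0.5
python3 - <<'E'
from h import *
st(); d=grab('wrist','w2')
f=d['frame'];hsv=cv2.cvtColor(f,cv2.COLOR_RGB2HSV)
w=cv2.inRange(hsv,(0,0,150),(180,70,255)); 
wb=cv2.morphologyEx(w,cv2.MORPH_CLOSE,np.ones((45,45),np.uint8))
print(rect(d,wb,.016,roi=(200,120,460,340)))
E
```

```text
clock: 2.82
position: [0.4855, 0.2442, 0.1116]
ee_rot: [-0.0, 1.0, -0.022, 0.001]
contact_force: [0.6, 0.3, -0.2]
width: 0.0425
t 2.83 p [0.4855 0.2442 0.1116] F [ 0.6  0.3 -0.2] w 0.0425 toolx [ 0.999 -0.043  0.002] tooly [-0.043 -0.999 -0.   ] z [ 0.002  0.    -1.   ] q6 1.95
[485.8 244.5  52.7  48.4  87.8]
```

View pics/w2.png

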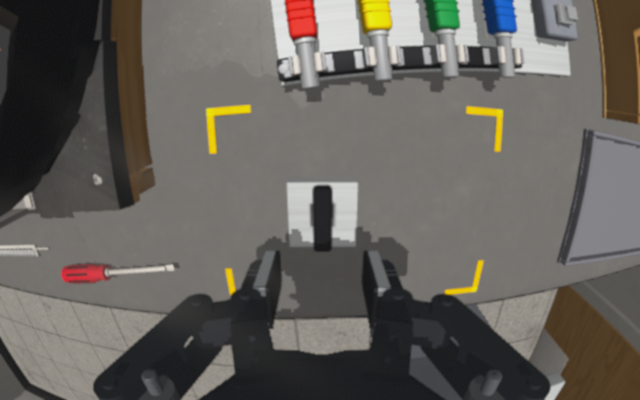

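The key's bar runs straight up the image at col 322, midway between the pads at 270 and 373. I'll lower and grip.

```bash
python3 -m jog '[-1,0,40,0,0,0,-1,0,60,0,0,0,-1,0,72,0,0,0,-1,0,72,0,0,0,-1,0,72,0,0,0]' 0.5 && python3 -m jog '[0,0,0,0,0,0,0,0,0,0,0,0,0,0,0,0,0,0,0,0,0,0,0,0,0,0,0,0,0,0]' 1 60 && python3 -c "
from h import *
st()"
```

```text
clock: 3.5
position: [0.4847, 0.245, 0.0394]
ee_rot: [-0.0, 1.0, -0.021, 0.001]
contact_force: [-0.1, -0.3, 0.4]
width: 0.0429
clock: 4.12
position: [0.4843, 0.2449, 0.0392]
ee_rot: [-0.0, 1.0, -0.021, 0.001]
contact_force: [-1.6, -1.5, 5.8]
width: 0.0123
t 4.12 p [0.4843 0.2449 0.0392] F [-1.6 -1.5  5.8] w 0.0123 toolx [ 0.999 -0.042  0.001] tooly [-0.042 -0.999 -0.   ] z [ 0.001  0.    -1.   ] q6 1.95
```

```bash
python3 -m jog '[0,0,-40,0,0,0,0,0,-90,0,0,0,0,0,-90,0,0,0]' && python3 -c "
from h import *
st(); plan([0.62,0.06,0.17],4.3)"
```

```text
clock: 4.5
position: [0.4866, 0.2459, 0.1321]
ee_rot: [-0.002, 1.0, -0.021, 0.004]
contact_force: [0.1, -0.2, -1.4]
width: 0.0119
t 4.5 p [0.4866 0.2459 0.1321] F [ 0.1 -0.2 -1.4] w 0.0119 toolx [ 0.999 -0.042  0.008] tooly [-0.042 -0.999 -0.003] z [ 0.009  0.003 -1.   ] q6 1.95
shift [141.4 180.  -37.3] turn [-0.2 -0.5 -6.7] th now -2.41
```

```bash
python3 -m jog '[141,180,-37,0,0,-6.7,141,180,-37,0,0,-6.7,141,180,-37,0,0,-6.7,141,180,-37,0,0,-6.7,141,180,-37,0,0,-6.7,141,180,-37,0,0,-6.7]' && python3 -c "
from h import *
st(); grab('wrist','w3')"
```

```text
clock: 5.25
position: [0.6157, 0.0592, 0.1636]
ee_rot: [-0.0, 0.999, 0.037, -0.002]
contact_force: [-0.2, 0.6, -1.1]
width: 0.0123
t 5.25 p [0.6157 0.0592 0.1636] F [-0.2  0.6 -1.1] w 0.0123 toolx [ 0.997  0.074 -0.004] tooly [ 0.074 -0.997 -0.001] z [-0.004  0.001 -1.   ] q6 1.48
```

View pics/w3.png

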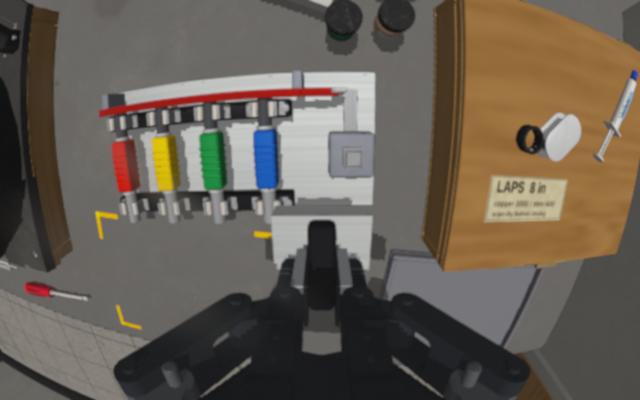

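Run:
```python
from h import *
d=load('w3');f=d['frame']
big=cv2.resize(f[120:280,260:400],None,fx=5,fy=5,interpolation=cv2.INTER_CUBIC)[:, :]
big=cv2.resize(big,(0,0),fx=.75,fy=.75)
cv2.imwrite('pics/w3c.png',cv2.cvtColor(big,cv2.COLOR_RGB2BGR)); print(big.shape)
```

```text
(600, 525, 3)
```

View pics/w3c.png

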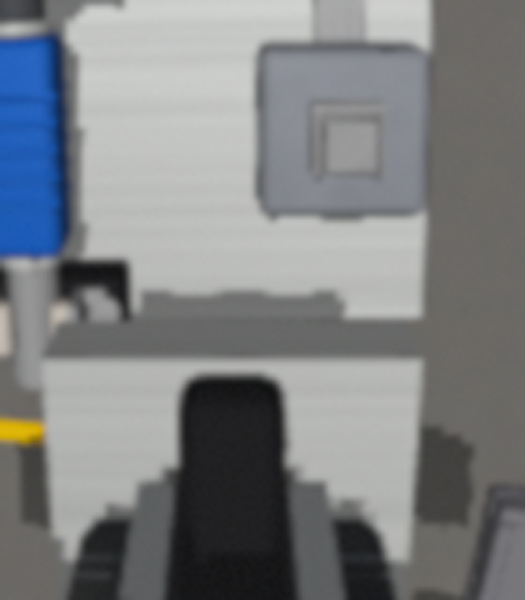

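Run:
```python
from h import *
d=load('w3');s=3.75
P=lambda x,y,z: onz(d,260+x/s,120+y/s,z,True)
def pr(n,pts,z):
    p=np.array([P(*q,z) for q in pts])*1000; print(n,p[:,:2].round(1).tolist(),'c',p.mean(0)[:2].round(1))
pr('shaft top',[(326,115),(381,115),(381,175),(326,175)],.039)
pr('shaft base TL,TR,BL',[(309,102),(386,102),(311,178)],.024)
pr('housing',[(262,47),(428,47),(425,213),(262,213)],.024)
pr('flange front top',[(46,358),(424,357)],.1636-.0232)
pr('flange front bottom',[(52,322),(424,320)],.1636-.0392)
f=d['frame'];hsv=cv2.cvtColor(f,cv2.COLOR_RGB2HSV)
for nm,lo,hi,r in [('red',(0,150,80),(6,255,255),(105,132,140,200)),('yel',(20,120,120),(35,255,255),(150,125,185,200)),('green',(55,120,50),(75,255,255),(195,120,230,200)),('blue',(105,120,60),(122,255,255),(250,120,285,200))]:
    print(nm,rect(d,cv2.inRange(hsv,lo,hi),.04,roi=r))
```

```text
shaft top [[659.5, 42.8], [660.5, 30.9], [647.3, 29.6], [646.3, 41.6]] c [653.4  36.2]
shaft base TL,TR,BL [[659.9, 45.5], [661.4, 28.0], [642.2, 43.5]] c [654.5  39. ]
housing [[671.6, 57.2], [674.9, 19.6], [636.1, 16.0], [633.0, 54.1]] c [653.9  36.7]
flange front top [[639.2, 87.0], [643.1, 35.8]] c [641.2  61.4]
flange front bottom [[638.7, 88.5], [643.1, 33.3]] c [640.9  60.9]
red [ 6.361e+02  2.485e+02  4.880e+01  2.510e+01 -2.000e-01]
yel [640.  203.5  48.7  18.5   5.5]
green [644.6 154.1  47.9  21.    4.4]
blue [648.2 108.3  47.6  18.7   5.1]
```

The drive centre is at about (653.6, 36.4) with yaw 4.7°; the housing measures 38×38 against a nominal 40. The key is centred under the TCP. I'll approach it now.

```bash
python3 -c "
from h import *
st(); plan([0.6536,0.0364,0.095],4.7)"
```

```text
t 5.3 p [0.6156 0.0598 0.1638] F [ 0.2  0.5 -0.6] w 0.0117 toolx [ 0.997  0.075 -0.003] tooly [ 0.075 -0.997 -0.001] z [-0.003  0.001 -1.   ] q6 1.48
shift [36.4 26.2 68.7] turn [-0.   0.2 -0.4] th now 4.31
```

```bash
python3 -m jog '[36,26,20,0,0.2,-0.4,36,26,40,0,0.2,-0.4,36,26,69,0,0.2,-0.4,36,26,69,0,0.2,-0.4,36,26,69,0,0.2,-0.4]' && python3 -c "
from h import *
st(); plan([0.6536,0.0364,0.063],4.7);grab('wrist','w4');grab('side','s4')
d=load('side0');f=load('s4')['frame'];c=cv2.resize(f[130:290,220:400],None,fx=4,fy=3.75);cv2.imwrite('pics/s4c.png',c[:,:,::-1])"
```

```text
clock: 5.92
position: [0.655, 0.0367, 0.097]
ee_rot: [-0.0, 0.999, 0.041, 0.002]
contact_force: [0.4, 0.5, -1.2]
width: 0.0122
t 5.92 p [0.655  0.0367 0.097 ] F [ 0.4  0.5 -1.2] w 0.0122 toolx [0.997 0.083 0.004] tooly [ 0.083 -0.997  0.   ] z [ 0.004  0.    -1.   ] q6 1.44
shift [-1.5  0.2 34. ] turn [ 0.  -0.2  0.1] th now 4.75
```

View pics/w4.png

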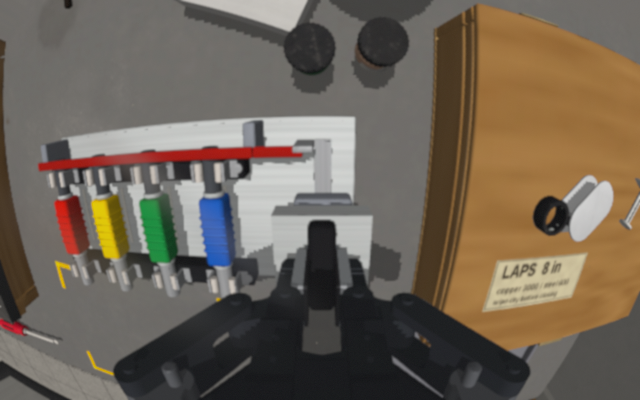

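View pics/s4c.png

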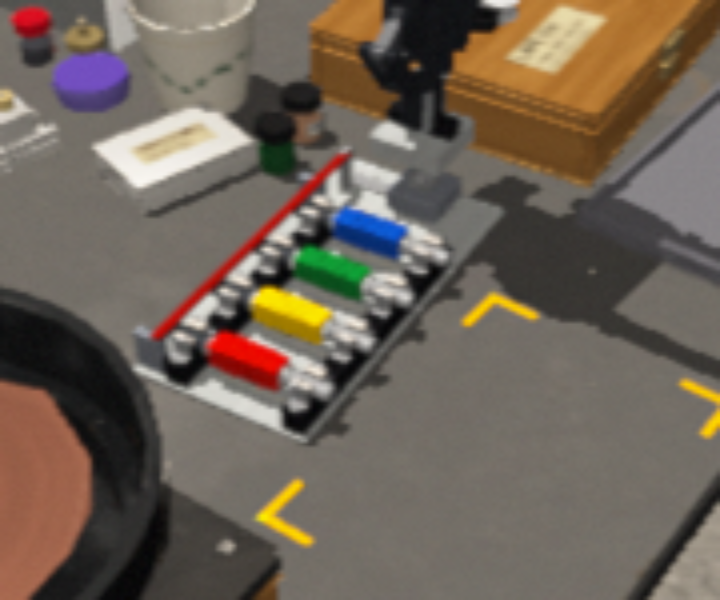

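Run:
```python
from h import *
d=load('w4');f=d['frame']
c=cv2.resize(f[180:280,260:390],None,fx=6,fy=6,interpolation=cv2.INTER_CUBIC);cv2.imwrite('pics/w4c.png',c[:,:,::-1])
```

```text
(no output)
```

View pics/w4c.png

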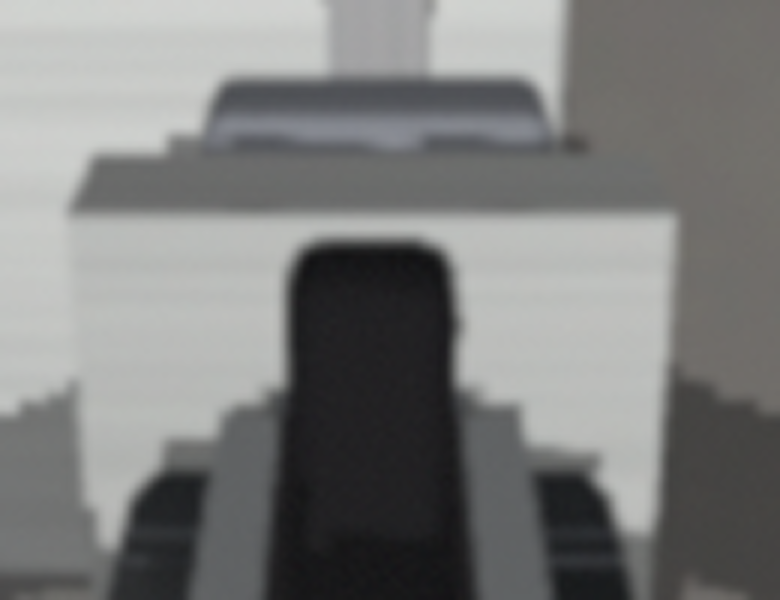

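Run:
```python
from h import *
d=load('w4');s=6
def pr(n,pts,z):
    p=np.array([onz(d,260+x/s,180+y/s,z,True) for x,y in pts])*1000; v=p[1]-p[0]
    print(n,p[:,:2].round(1).tolist(),'c',p.mean(0)[:2].round(1),'len',np.hypot(*v[:2]).round(1),'ang',np.degrees(np.arctan2(v[0],-v[1])).round(2))
pr('housing front',[(211,115),(549,115)],.024)
pr('flange top',[(70,212),(678,212)],.097-.0232)
pr('flange bot',[(96,157),(655,155)],.097-.0392)
```

```text
housing front [[671.9, 56.5], [675.0, 19.1]] c [673.5  37.8] len 37.6 ang 4.71
flange top [[678.4, 65.0], [682.6, 13.5]] c [680.5  39.2] len 51.6 ang 4.7
flange bot [[677.9, 64.9], [682.3, 13.1]] c [680.1  39. ] len 52.0 ang 4.92
```

```bash
python3 -m jog '[-0.7,0.7,8,0,0,0,-0.7,0.7,16,0,0,0,-0.7,0.7,20,0,0,0,-0.7,0.7,24,0,0,0,-0.7,0.7,27,0,0,0,-0.7,0.7,27,0,0,0]' && python3 -c "
from h import *
st()"
```

```text
clock: 6.78
position: [0.6543, 0.035, 0.069]
ee_rot: [-0.0, 0.999, 0.041, 0.002]
contact_force: [0.1, -0.5, -1.4]
width: 0.0118
t 6.78 p [0.6543 0.035  0.069 ] F [ 0.1 -0.5 -1.4] w 0.0118 toolx [0.997 0.082 0.003] tooly [ 0.082 -0.997  0.   ] z [ 0.003  0.    -1.   ] q6 1.44
```

```bash
python3 -m jog '[0,0,2,0,0,0,0,0,4,0,0,0,0,0,6,0,0,0,0,0,7.5,0,0,0,0,0,7.5,0,0,0]' && python3 -c "
from h import *
st()"
```

```text
clock: 7.4
position: [0.6545, 0.035, 0.0633]
ee_rot: [0.0, 0.999, 0.041, 0.002]
contact_force: [-2.1, 0.1, 6.6]
width: 0.0121
t 7.4 p [0.6545 0.035  0.0633] F [-2.1  0.1  6.6] w 0.0121 toolx [0.997 0.082 0.004] tooly [ 0.082 -0.997  0.   ] z [ 0.004  0.    -1.   ] q6 1.44
```

```bash
python3 -m jog '[0,0,-0.5,0,0,-8,0,0,-0.5,0,0,-16,0,0,-0.5,0,0,-24,0,0,-0.5,0,0,-32,0,0,-0.5,0,0,-40,0,0,-0.5,0,0,-48,0,0,-0.5,0,0,-56,0,0,-0.5,0,0,-64,0,0,-0.5,0,0,-70,0,0,-0.5,0,0,-70]' && python3 -c "
from h import *
st();print(get_state()['moment']);grab('wrist','w5');grab('side','s5')
f=load('s5')['frame'];c=cv2.resize(f[130:290,220:400],None,fx=4,fy=3.75);cv2.imwrite('pics/s5c.png',c[:,:,::-1])"
```

```text
clock: 8.65
position: [0.6539, 0.0359, 0.0633]
ee_rot: [0.0, 0.795, 0.606, 0.002]
contact_force: [-1.8, 2.6, 5.8]
width: 0.0118
t 8.65 p [0.6539 0.0359 0.0633] F [-1.8  2.6  5.8] w 0.0118 toolx [0.265 0.964 0.002] tooly [ 0.964 -0.265  0.002] z [ 0.003  0.002 -1.   ] q6 0.21
[0.4631686  0.51359292 0.0379492 ]
```

View pics/s5c.png

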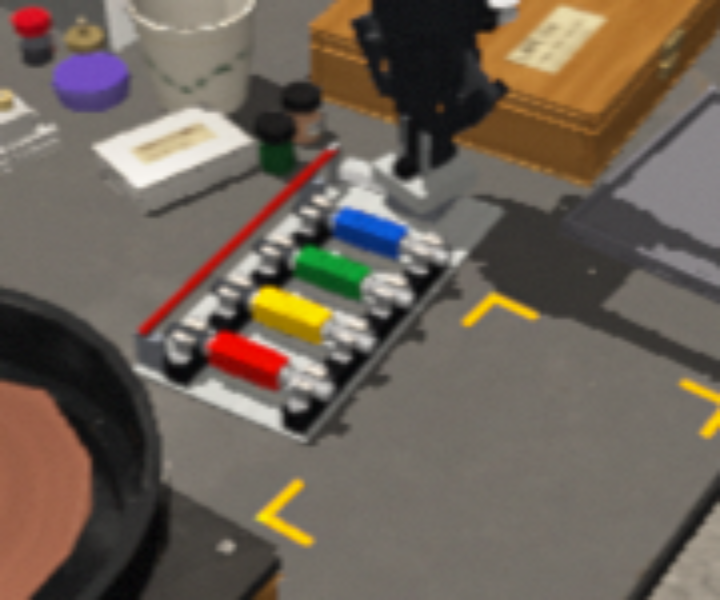

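View pics/w5.png

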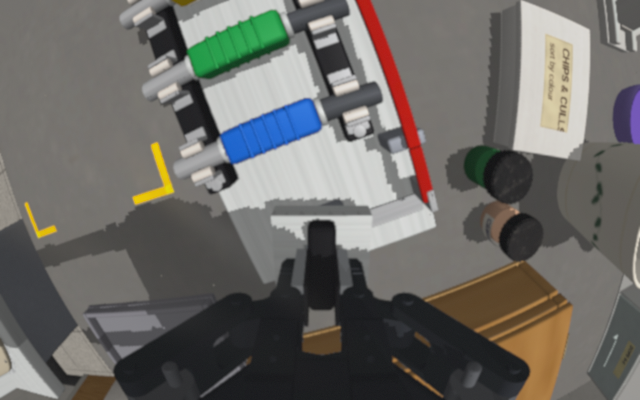

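```bash
python3 -m jog '[0,0,0,0,0,-3,0,0,0,0,0,-5,0,0,0,0,0,-5]' && python3 -c "
from h import *
st();print(get_state()['moment'])"; python3 -m jog '[0,0,0,0,0,-2,0,0,0,0,0,-4,0,0,0,0,0,-4]' && python3 -c "
from h import *
st();print(get_state()['moment'])"
```

```text
clock: 9.12
position: [0.6539, 0.036, 0.0633]
ee_rot: [0.0, 0.768, 0.64, 0.002]
contact_force: [-2.4, 3.1, 5.9]
width: 0.0118
t 9.12 p [0.6539 0.036  0.0633] F [-2.4  3.1  5.9] w 0.0118 toolx [0.18  0.984 0.002] tooly [ 0.984 -0.18   0.003] z [ 0.003  0.002 -1.   ] q6 0.13
[0.46490032 0.4853623  0.00635172]
clock: 9.5
position: [0.6539, 0.036, 0.0633]
ee_rot: [0.0, 0.745, 0.667, 0.002]
contact_force: [-2.0, 2.1, 6.4]
width: 0.0118
t 9.5 p [0.6539 0.036  0.0633] F [-2.   2.1  6.4] w 0.0118 toolx [0.111 0.994 0.002] tooly [ 0.994 -0.111  0.003] z [ 0.003  0.002 -1.   ] q6 0.06
[ 0.46714112  0.50052632 -0.01896688]
```

```bash
python3 -m jog '[0,0,0,0,0,-1,0,0,0,0,0,-3,0,0,0,0,0,-3]' && python3 -c "
from h import *
st();print(get_state()['moment'])"; python3 -m jog '[0,0,0,0,0,-2,0,0,0,0,0,-3,0,0,0,0,0,-3]' && python3 -c "
from h import *
st();print(get_state()['moment']);grab('wrist','w6')"
```

```text
clock: 9.88
position: [0.6539, 0.036, 0.0633]
ee_rot: [0.0, 0.728, 0.686, 0.002]
contact_force: [-2.0, 2.8, 5.4]
width: 0.0119
t 9.88 p [0.6539 0.036  0.0633] F [-2.   2.8  5.4] w 0.0119 toolx [0.059 0.998 0.002] tooly [ 0.998 -0.059  0.003] z [ 0.003  0.002 -1.   ] q6 0.01
[ 0.4518129   0.52175091 -0.02595357]
clock: 10.25
position: [0.6539, 0.036, 0.0633]
ee_rot: [0.0, 0.71, 0.705, 0.002]
contact_force: [-3.1, 2.4, 4.2]
width: 0.0118
t 10.25 p [0.6539 0.036  0.0633] F [-3.1  2.4  4.2] w 0.0118 toolx [0.007 1.    0.002] tooly [ 1.    -0.007  0.003] z [ 0.003  0.002 -1.   ] q6 -0.05
[ 0.28909747  0.33856104 -0.07308636]
```

View pics/w6.png

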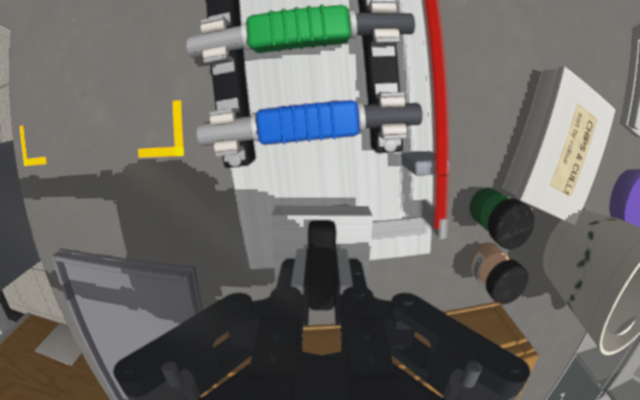

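Run:
```python
from h import *
ps=np.radians(4.7);ex=np.array([np.cos(ps),np.sin(ps)]);ey=np.array([-ex[1],ex[0]])
o=np.array([.6536,.0364])
for n in ['w3','w5','w6']:
    d=load(n);hsv=cv2.cvtColor(d['frame'],cv2.COLOR_RGB2HSV)
    m=cv2.inRange(hsv,(0,150,70),(6,255,255))|cv2.inRange(hsv,(176,150,70),(180,255,255))
    v,u=np.nonzero(m);P=np.array([onz(d,a,b,.041,True)[:2] for a,b in zip(u,v)])-o
    x=P@ex*1000;y=P@ey*1000;k=(x>20)&(x<90)&(y>20)&(y<110)
    print(n,k.sum(),[(round(np.median(x[k&(abs(y-c)<8)]),1)) for c in (40,60,80,100)])
```

```text
w3 716 [np.float64(53.9), np.float64(53.8), np.float64(53.7), np.float64(53.8)]
w5 2332 [np.float64(63.6), np.float64(63.7), np.float64(63.6), np.float64(63.6)]
w6 1989 [np.float64(64.6), np.float64(64.6), np.float64(64.6), np.float64(64.6)]
```

Run:
```python
from h import *
d=load('w6');f=d['frame']
c=cv2.resize(f[180:280,250:440],None,fx=4.2,fy=5,interpolation=cv2.INTER_CUBIC);cv2.imwrite('pics/w6c.png',c[:,:,::-1])
```

```text
(no output)
```

View pics/w6c.png

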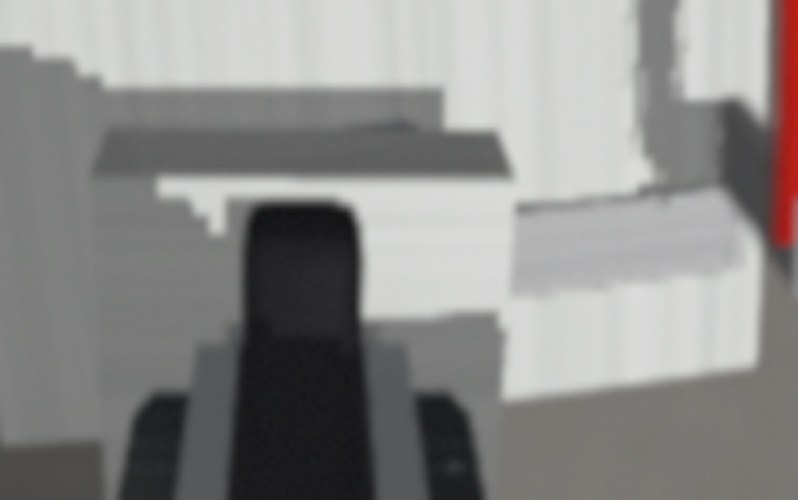

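```bash
python3 -m jog '[0,0,0,0,0,-2,0,0,0,0,0,-4,0,0,0,0,0,-4]' && python3 -c "
from h import *
st();print(get_state()['moment'])
ps=np.radians(4.7);ex=np.array([np.cos(ps),np.sin(ps)]);ey=np.array([-ex[1],ex[0]])
o=np.array([.6536,.0364])
grab('wrist','w7');grab('top','t7')
for n,fi in [('w7',1),('top0',0),('t7',0)]:
    d=load(n);hsv=cv2.cvtColor(d['frame'],cv2.COLOR_RGB2HSV)
    m=cv2.inRange(hsv,(0,150,70),(6,255,255))|cv2.inRange(hsv,(176,150,70),(180,255,255))
    v,u=np.nonzero(m);P=np.array([onz(d,a,b,.041,fi)[:2] for a,b in zip(u,v)])-o
    x=P@ex*1000;y=P@ey*1000;k=(x>20)&(x<90)&(y>20)&(y<210)
    print(n,k.sum(),[(round(np.mean(x[k&(abs(y-c)<15)]),1)) for c in (40,60,80,100,140,180)])
c=cv2.resize(load('w7')['frame'][180:280,250:440],None,fx=4.2,fy=5,interpolation=cv2.INTER_CUBIC);cv2.imwrite('pics/w7c.png',c[:,:,::-1])
"
```

```text
clock: 10.68
position: [0.6541, 0.036, 0.0642]
ee_rot: [0.0, 0.686, 0.728, 0.002]
contact_force: [-3.8, 2.0, 25.1]
width: 0.0115
t 10.68 p [0.6541 0.036  0.0642] F [-3.8  2.  25.1] w 0.0115 toolx [-0.059  0.998  0.003] tooly [0.998 0.059 0.004] z [ 0.004  0.003 -1.   ] q6 -0.11
[ 2.47794238  0.4683673  -2.59360732]
w7 2652 [np.float64(60.6), np.float64(60.6), np.float64(60.7), np.float64(60.6), np.float64(60.6), np.float64(nan)]
top0 79 [np.float64(53.7), np.float64(53.4), np.float64(53.5), np.float64(54.1), np.float64(53.6), np.float64(53.4)]
t7 0 [np.float64(nan), np.float64(nan), np.float64(nan), np.float64(nan), np.float64(nan), np.float64(nan)]
  return _methods._mean(a, axis=axis, dtype=dtype,
  ret = ret.dtype.type(ret / rcount)
```

View pics/w7c.png

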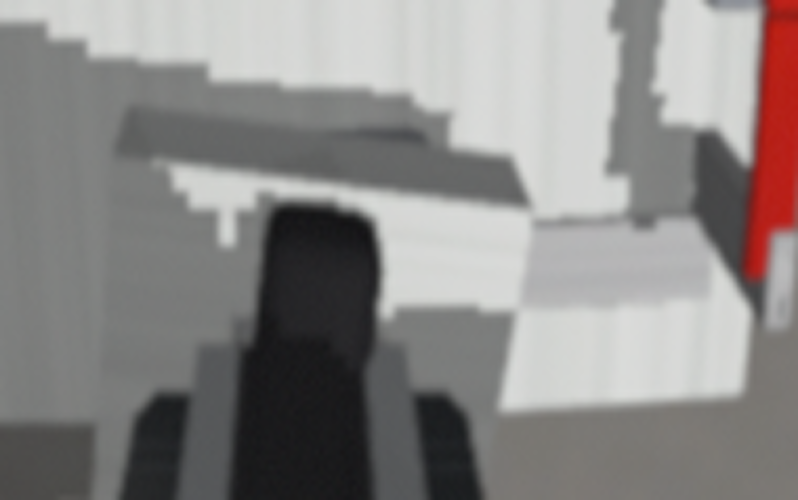

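The moment rose to 2.6 N m and the key now sits askew in the pads, so the drive is at its stop. I'll ease back 4°, open and lift off.

```bash
python3 -m jog '[0,0,-1,0,0,3,0,0,-1,0,0,4,0,0,-1,0,0,4]' 0.55 && python3 -m jog '[0,0,-20,0,0,0,0,0,-60,0,0,0,0,0,-110,0,0,0,0,0,-110,0,0,0]' && python3 -c "
from h import *
st(); grab('wrist','w8'); plan([0.60,0.15,0.2],4.7)"
```

```text
clock: 11.15
position: [0.6545, 0.0349, 0.0632]
ee_rot: [0.001, 0.709, 0.705, 0.001]
contact_force: [-0.4, -0.3, -0.2]
width: 0.0379
clock: 11.65
position: [0.657, 0.0348, 0.1781]
ee_rot: [0.005, 0.709, 0.705, 0.005]
contact_force: [-0.6, -0.2, -0.6]
width: 0.0382
t 11.65 p [0.657  0.0348 0.1781] F [-0.6 -0.2 -0.6] w 0.0382 toolx [ 0.005  1.    -0.   ] tooly [ 1.    -0.005  0.013] z [ 0.013 -0.    -1.   ] q6 -0.05
shift [114.8 -55.7 -25. ] turn [ 0.4 -0.3 85. ] th now 89.7
```

View pics/w8.png

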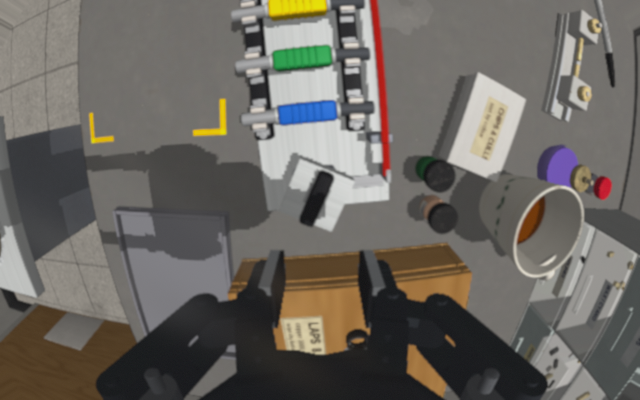

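Run:
```python
from h import *
d=load('w8');f=d['frame']
c=cv2.resize(f[140:250,250:400],None,fx=5,fy=5,interpolation=cv2.INTER_CUBIC);cv2.imwrite('pics/w8c.png',c[:,:,::-1])
hsv=cv2.cvtColor(f,cv2.COLOR_RGB2HSV)
b=cv2.inRange(hsv,(0,0,0),(180,255,50)); print('bar',rect(d,b,.054,roi=(295,165,340,230)))
```

```text
bar [653.3  38.3  48.1  12.9  68. ]
```

View pics/w8c.png

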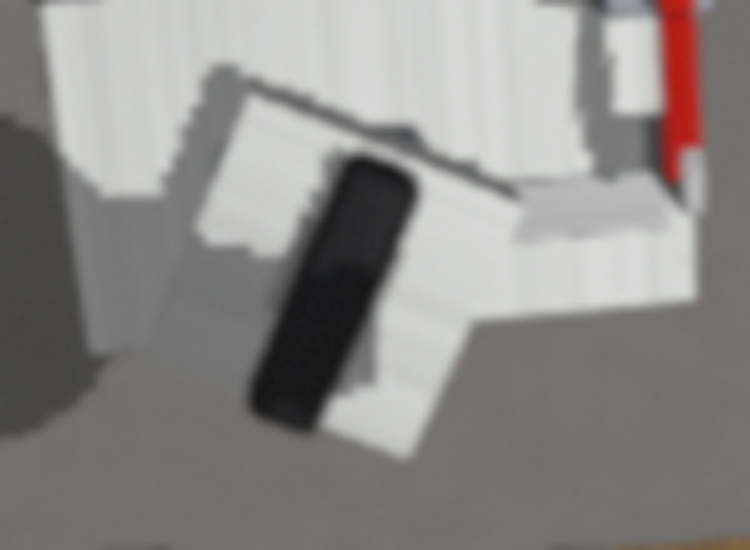

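Run:
```python
from h import *
ps=np.radians(4.7);ex=np.array([np.cos(ps),np.sin(ps)]);ey=np.array([-ex[1],ex[0]])
o=np.array([.6536,.0364])
for n in ['w3','w4','w5','w6','w7','w8']:
    d=load(n);hsv=cv2.cvtColor(d['frame'],cv2.COLOR_RGB2HSV)
    m=cv2.inRange(hsv,(0,150,70),(6,255,255))|cv2.inRange(hsv,(176,150,70),(180,255,255))
    v,u=np.nonzero(m);P=np.array([onz(d,a,b,.041,True)[:2] for a,b in zip(u,v)])-o
    x=P@ex*1000;y=P@ey*1000;k=(x>40)&(x<90)&(y>20)&(y<110)
    print(n,[tuple(np.percentile(x[k&(abs(y-c)<4)],[3,50,97]).round(1)) for c in (40,60,80,100)], ray(d,320,200,True)[0].round(3))
```

```text
w3 [(np.float64(51.4), np.float64(53.8), np.float64(56.2)), (np.float64(51.9), np.float64(53.8), np.float64(56.1)), (np.float64(51.4), np.float64(53.8), np.float64(56.3)), (np.float64(51.6), np.float64(53.8), np.float64(56.1))] [0.697 0.066 0.286]
w4 [(np.float64(52.2), np.float64(55.1), np.float64(58.1)), (np.float64(51.0), np.float64(54.0), np.float64(57.1)), (np.float64(51.4), np.float64(54.6), np.float64(57.3)), (np.float64(51.6), np.float64(54.4), np.float64(57.0))] [0.735 0.044 0.22 ]
w5 [(np.float64(60.9), np.float64(63.7), np.float64(66.5)), (np.float64(60.8), np.float64(63.7), np.float64(66.7)), (np.float64(60.6), np.float64(63.6), np.float64(66.6)), (np.float64(60.7), np.float64(63.6), np.float64(66.6))] [0.675 0.115 0.186]
w6 [(np.float64(61.8), np.float64(64.6), np.float64(67.5)), (np.float64(61.8), np.float64(64.6), np.float64(67.8)), (np.float64(61.7), np.float64(64.6), np.float64(67.5)), (np.float64(61.7), np.float64(64.6), np.float64(67.5))] [0.654 0.118 0.186]
w7 [(np.float64(57.8), np.float64(60.7), np.float64(63.6)), (np.float64(57.6), np.float64(60.7), np.float64(63.7)), (np.float64(57.4), np.float64(60.6), np.float64(63.8)), (np.float64(57.4), np.float64(60.6), np.float64(63.8))] [0.648 0.118 0.187]
w8 [(np.float64(61.2), np.float64(63.2), np.float64(65.7)), (np.float64(61.2), np.float64(63.4), np.float64(66.0)), (np.float64(60.9), np.float64(63.4), np.float64(65.7)), (np.float64(60.8), np.float64(63.4), np.float64(65.8))] [0.655 0.117 0.301]
```

Run:
```python
from h import *
ps=np.radians(4.7);ex=np.array([np.cos(ps),np.sin(ps)]);ey=np.array([-ex[1],ex[0]])
o=np.array([.6536,.0364])
for n in ['w3','w4','w5','w6','w7','w8']:
    d=load(n);hsv=cv2.cvtColor(d['frame'],cv2.COLOR_RGB2HSV)
    m=cv2.inRange(hsv,(105,130,60),(122,255,255))
    v,u=np.nonzero(m);P=np.array([onz(d,a,b,.04,True)[:2] for a,b in zip(u,v)])-o
    x=P@ex*1000;y=P@ey*1000;k=(abs(x)<40)&(y>50)&(y<90)
    print(n,k.sum(),np.percentile(x[k],[2,50,98]).round(1),np.percentile(y[k],[2,50,98]).round(1))
```

```text
w3 1234 [-22.3   1.3  23.3] [63.3 71.9 80.6]
w4 1727 [-21.9   5.2  25.2] [60.5 70.9 80. ]
w5 3371 [-22.7   1.1  23.2] [65.5 73.5 81.4]
w6 3498 [-23.1  -0.   22.6] [65.6 73.6 81.5]
w7 3459 [-23.2  -0.3  22.6] [65.6 73.6 81.4]
w8 1086 [-23.5  -0.5  22.2] [65.9 73.6 81.3]
```

```bash
python3 -c "
from h import *
plan([0.6538,0.0368,0.065],68)"
```

```text
shift [  1.9  -2.4 110.4] turn [ 0.5 -0.1 21.7] th now 89.7
```

```bash
python3 -m jog '[2,-2,10,0.5,0,11,2,-2,40,0.5,0,21.7,2,-2,70,0.5,0,21.7,2,-2,95,0.5,0,21.7,2,-2,110,0.5,0,21.7,2,-2,110,0.5,0,21.7]' 0.5 && python3 -m jog '[0,0,0,0,0,0,0,0,0,0,0,0,0,0,0,0,0,0,0,0,0,0,0,0]' 1 60 && python3 -c "
from h import *
st();print(get_state()['moment'])"
```

```text
clock: 12.45
position: [0.6511, 0.037, 0.0612]
ee_rot: [-0.003, 0.829, 0.559, -0.003]
contact_force: [0.5, -0.2, 0.9]
width: 0.0427
clock: 12.95
position: [0.6534, 0.037, 0.0647]
ee_rot: [-0.001, 0.829, 0.559, -0.0]
contact_force: [0.4, -0.6, 6.1]
width: 0.0125
t 12.95 p [0.6534 0.037  0.0647] F [ 0.4 -0.6  6.1] w 0.0125 toolx [0.375 0.927 0.001] tooly [ 0.927 -0.375 -0.003] z [-0.002  0.002 -1.   ] q6 0.33
[-0.00516272  0.0275246  -0.00166535]
```

```bash
python3 -m jog '[0,0,-0.5,0,0,-4,0,0,-0.5,0,0,-8,0,0,-0.5,0,0,-10,0,0,-0.5,0,0,-10]' && python3 -c "
from h import *
st();print(get_state()['moment'])"; python3 -m jog '[0,0,0,0,0,-2,0,0,0,0,0,-3,0,0,0,0,0,-3]' && python3 -c "
from h import *
st();print(get_state()['moment'])"
```

```text
clock: 13.45
position: [0.6536, 0.0369, 0.0647]
ee_rot: [-0.001, 0.777, 0.629, -0.0]
contact_force: [1.1, 0.2, 5.0]
width: 0.0122
t 13.45 p [0.6536 0.0369 0.0647] F [1.1 0.2 5. ] w 0.0122 toolx [0.209 0.978 0.001] tooly [ 0.978 -0.209 -0.002] z [-0.002  0.002 -1.   ] q6 0.16
[-0.09317312 -0.32026962  0.05555505]
clock: 13.82
position: [0.6534, 0.0368, 0.0647]
ee_rot: [-0.001, 0.761, 0.649, -0.0]
contact_force: [0.2, -1.1, 5.4]
width: 0.0121
t 13.82 p [0.6534 0.0368 0.0647] F [ 0.2 -1.1  5.4] w 0.0121 toolx [0.157 0.988 0.001] tooly [ 0.988 -0.157 -0.003] z [-0.002  0.001 -1.   ] q6 0.11
[-0.04680445 -0.24658784 -0.02181551]
```

```bash
python3 -m jog '[0,0,0,0,0,-1.5,0,0,0,0,0,-3,0,0,0,0,0,-3]' && python3 -c "
from h import *
st();print(get_state()['moment'])"; python3 -m jog '[0,0,0,0,0,-1.5,0,0,0,0,0,-1.5]' && python3 -c "
from h import *
st();print(get_state()['moment'])"
```

```text
clock: 14.2
position: [0.6534, 0.0368, 0.0647]
ee_rot: [-0.001, 0.743, 0.669, -0.001]
contact_force: [1.6, -0.8, 5.7]
width: 0.0115
t 14.2 p [0.6534 0.0368 0.0647] F [ 1.6 -0.8  5.7] w 0.0115 toolx [0.105 0.994 0.001] tooly [ 0.994 -0.105 -0.003] z [-0.003  0.001 -1.   ] q6 0.05
[-0.14232421 -0.29058109  0.00035712]
clock: 14.45
position: [0.6536, 0.0369, 0.0647]
ee_rot: [-0.001, 0.735, 0.678, -0.0]
contact_force: [2.4, -0.3, 5.7]
width: 0.012
t 14.45 p [0.6536 0.0369 0.0647] F [ 2.4 -0.3  5.7] w 0.012 toolx [0.079 0.997 0.001] tooly [ 0.997 -0.079 -0.002] z [-0.002  0.002 -1.   ] q6 0.03
[-0.04729953 -0.32153816 -0.04583529]
```

```bash
cat > kp.py <<'E'
from h import *
def keeper(n):
    ps=np.radians(4.7);ex=np.array([np.cos(ps),np.sin(ps)]);ey=np.array([-ex[1],ex[0]]);o=np.array([.6536,.0364])
    d=load(n);hsv=cv2.cvtColor(d['frame'],cv2.COLOR_RGB2HSV)
    m=cv2.inRange(hsv,(0,150,70),(6,255,255))|cv2.inRange(hsv,(176,150,70),(180,255,255))
    v,u=np.nonzero(m);P=np.array([onz(d,a,b,.041,True)[:2] for a,b in zip(u,v)])-o
    x=P@ex*1000;y=P@ey*1000;k=(x>40)&(x<90)&(y>20)&(y<110)
    print(n,'keeper x',[np.median(x[k&(abs(y-c)<4)]).round(1) for c in (40,60,80,100)],'locked 53.8, open ~65')
E
python3 -c "
from kp import *
grab('wrist','w9');keeper('w9')"
```

```text
w9 keeper x [np.float64(65.7), np.float64(65.7), np.float64(65.6), np.float64(65.7)] locked 53.8, open ~65
```

The keeper has moved back 11.9 mm of its 12, so the drive is at the stop. I'll release without turning.

```bash
python3 -m jog '[0,0,0,0,0,0,0,0,0,0,0,0,0,0,0,0,0,0]' 0.55 && python3 -m jog '[0,0,-20,0,0,0,0,0,-60,0,0,0,0,0,-110,0,0,0,0,0,-110,0,0,0]' && python3 -c "
from kp import *
st(); d=grab('wrist','w10'); keeper('w10')
hsv=cv2.cvtColor(d['frame'],cv2.COLOR_RGB2HSV)
b=cv2.inRange(hsv,(0,0,0),(180,255,50)); print('bar',rect(d,b,.054,roi=(295,165,340,230)))
ex=np.array([np.cos(.082),np.sin(.082)]);ey=np.array([-ex[1],ex[0]]);o=np.array([.6536,.0364])
for i in range(4):
    p=o+ey*(.0725+.048*i); print(i,p.round(4))
for nm,lo,hi in [('yel',(20,120,120),(35,255,255)),('green',(55,120,50),(75,255,255)),('blue',(105,120,60),(122,255,255))]:
    print(nm,rect(d,cv2.inRange(hsv,lo,hi),.04,roi=(250,0,360,140)))
"
```

```text
clock: 14.88
position: [0.6516, 0.0371, 0.0631]
ee_rot: [-0.003, 0.734, 0.679, -0.002]
contact_force: [0.7, -0.2, -0.1]
width: 0.0384
clock: 15.38
position: [0.6556, 0.0368, 0.1785]
ee_rot: [0.001, 0.734, 0.679, 0.002]
contact_force: [0.9, -0.0, -0.2]
width: 0.0387
t 15.38 p [0.6556 0.0368 0.1785] F [ 0.9 -0.  -0.2] w 0.0387 toolx [0.079 0.997 0.002] tooly [ 0.997 -0.079  0.004] z [ 0.004  0.001 -1.   ] q6 0.03
w10 keeper x [np.float64(65.5), np.float64(65.4), np.float64(65.6), np.float64(65.5)] locked 53.8, open ~65
bar [652.9  38.8  47.9  11.9  84.8]
0 [0.6477 0.1087]
1 [0.6437 0.1565]
2 [0.6398 0.2043]
3 [0.6359 0.2522]
yel [639.  203.8  48.6  18.1   5.1]
green [643.1 156.   47.4  17.4   5.2]
blue [646.9 109.6  47.8  16.4   5.4]
```

View pics/w10.png

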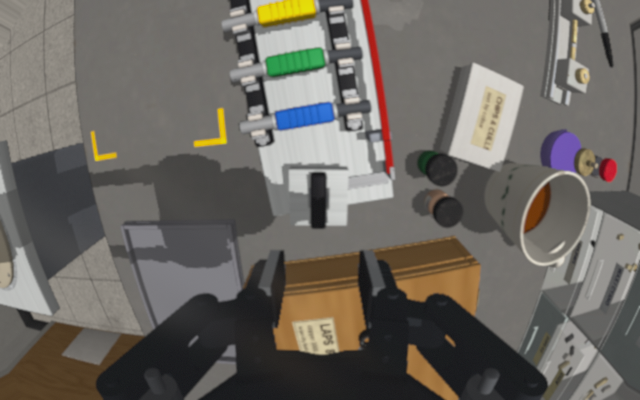

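```bash
python3 -c "
from h import *
plan([0.6472,0.109,0.11],4.8)"
```

```text
shift [ 71.3 -12.3  66. ] turn [-0.1 -0.  80.7] th now 85.48
```

```bash
python3 -m jog '[71,-12,0,0,0,10,71,-12,0,0,0,20,71,-12,10,0,0,30,71,-12,20,0,0,40,71,-12,40,0,0,50,71,-12,66,0,0,60,71,-12,66,0,0,70,71,-12,66,0,0,80.7,71,-12,66,0,0,80.7,71,-12,66,0,0,80.7]' 0.6 && python3 -c "
from h import *
st();d=grab('wrist','w11');plan([0.6472,0.109,0.042],4.8)
hsv=cv2.cvtColor(d['frame'],cv2.COLOR_RGB2HSV)
print(rect(d,cv2.inRange(hsv,(105,120,60),(122,255,255)),.04,roi=(250,100,400,340)))"
```

```text
clock: 16.68
position: [0.6456, 0.1086, 0.107]
ee_rot: [-0.001, 0.999, 0.043, -0.003]
contact_force: [0.5, -0.0, 0.1]
width: 0.0337
t 16.68 p [0.6456 0.1086 0.107 ] F [ 0.5 -0.   0.1] w 0.0337 toolx [ 0.996  0.086 -0.007] tooly [ 0.086 -0.996 -0.002] z [-0.007  0.002 -1.   ] q6 1.54
shift [ 1.8 -0.1 65.3] turn [-0.1  0.4  0.1] th now 4.9
[649.  109.6  50.3  17.9   4.9]
```

View pics/w11.png

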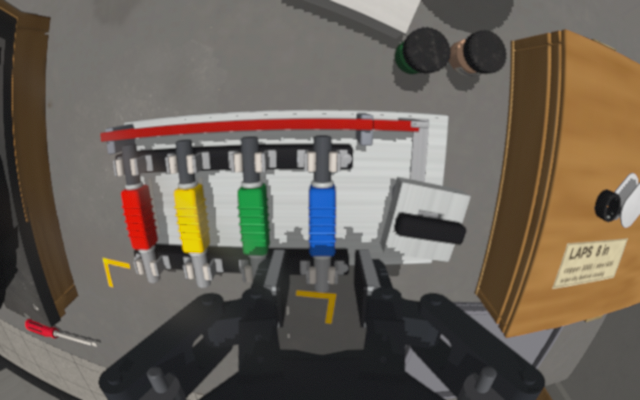

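```bash
python3 -m jog '[2.5,-0.5,40,0,0,0,2.5,-0.5,60,0,0,0,2.5,-0.5,65,0,0,0,2.5,-0.5,65,0,0,0]' 0.6 && python3 -m jog '[0,0,0,0,0,0,0,0,0,0,0,0,0,0,0,0,0,0,0,0,0,0,0,0]' 1 80 && python3 -c "
from h import *
st()" && python3 -m jog '[0,0,-4,0,0,0,0,0,-8,0,0,0,0,0,-12,0,0,0,0,0,-18,0,0,0,0,0,-50,0,0,0,0,0,-80,0,0,0,0,0,-80,0,0,0]' && python3 -c "
from h import *
st();d=grab('wrist','w12')"
```

```text
clock: 17.23
position: [0.6486, 0.1095, 0.0431]
ee_rot: [-0.001, 0.999, 0.042, -0.002]
contact_force: [0.3, -0.6, 1.2]
width: 0.0345
clock: 17.73
position: [0.6493, 0.1093, 0.0444]
ee_rot: [-0.001, 0.999, 0.042, -0.001]
contact_force: [-0.8, -1.3, 4.9]
width: 0.0159
t 17.73 p [0.6493 0.1093 0.0444] F [-0.8 -1.3  4.9] w 0.0159 toolx [ 0.997  0.084 -0.002] tooly [ 0.084 -0.997 -0.002] z [-0.002  0.002 -1.   ] q6 1.55
clock: 18.6
position: [0.6508, 0.11, 0.1266]
ee_rot: [-0.001, 0.999, 0.042, 0.001]
contact_force: [0.0, 0.3, -0.8]
width: 0.0158
t 18.6 p [0.6508 0.11   0.1266] F [ 0.   0.3 -0.8] w 0.0158 toolx [0.997 0.083 0.002] tooly [ 0.083 -0.997 -0.003] z [ 0.002  0.003 -1.   ] q6 1.55
```

View pics/w12.png

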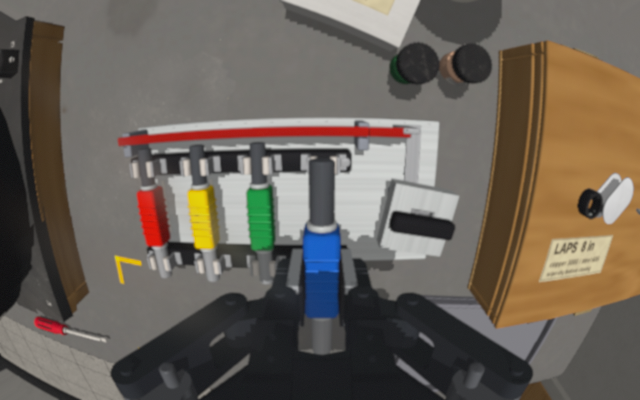

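```bash
python3 -c "
from h import *
plan([0.44,-0.11,0.2],-3)"
```

```text
shift [-227.2  201.3  -75.6] turn [-0.2  0.1  7.8] th now 4.78
```

```bash
python3 -m jog '[-20,20,-50,0,0,0,-80,70,-75,0,0,4,-130,120,-75,0,0,7.8,-180,160,-75,0,0,7.8,-227,201,-75,0,0,7.8,-227,201,-75,0,0,7.8,-227,201,-75,0,0,7.8]' && python3 -c "
from h import *
st();d=grab('wrist','w13');grab('top','t13')"
```

```text
clock: 19.52
position: [0.4376, -0.1105, 0.1977]
ee_rot: [-0.001, 1.0, -0.028, -0.004]
contact_force: [0.6, 0.6, -0.5]
width: 0.0154
t 19.52 p [ 0.4376 -0.1105  0.1977] F [ 0.6  0.6 -0.5] w 0.0154 toolx [ 0.998 -0.056 -0.007] tooly [-0.056 -0.998 -0.003] z [-0.007  0.003 -1.   ] q6 1.23
```

View pics/w13.png

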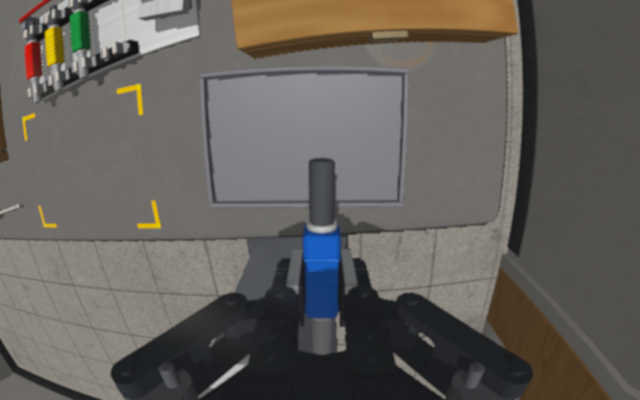

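```bash
cat > tr.py <<'E'
from h import *
def tray4(n,px,fish=True,z=.016):
    """px: +x+y, +x-y, -x-y, -x+y corners"""
    d=load(n);p=np.array([onz(d,*q,z,fish)[:2] for q in px])*1000
    c=p.mean(0); ey=(p[0]-p[1]+p[3]-p[2]);ex=(p[0]-p[3]+p[1]-p[2])
    print(p.round(1).tolist(),'c',c.round(1),'size x,y',np.hypot(*ex)/2,np.hypot(*ey)/2,'yaw from y',np.degrees(np.arctan2(-ey[0],ey[1])).round(2),'from x',np.degrees(np.arctan2(ex[1],ex[0])).round(2))
E
python3 -c "
from tr import *
tray4('w13',[(202,74),(407,70),(402,205),(210,205)])
f=load('w13')['frame'];c=cv2.resize(f[60:215,190:420],None,fx=3.4,fy=3.4,interpolation=cv2.INTER_CUBIC);cv2.imwrite('pics/w13c.png',c[:,:,::-1])
"
```

```text
[[559.1, 4.1], [548.3, -199.5], [408.5, -193.4], [420.0, 13.2]] c [484.  -93.9] size x,y 139.70813463652274 205.47104903435664 yaw from y -3.11 from x -3.11
```

View pics/w13c.png

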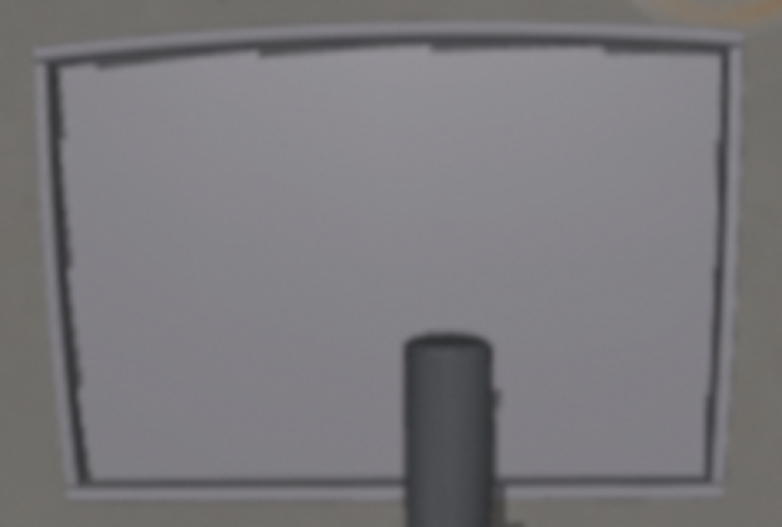

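```bash
python3 -c "
from h import *
a=load('top0')['frame'][210:300,360:480];b=load('t13')['frame'][210:300,360:480]
c=np.vstack([a,b]);c=cv2.resize(c,None,fx=3.3,fy=3.3,interpolation=cv2.INTER_CUBIC);cv2.imwrite('pics/cmp.png',c[:,:,::-1])"
```

```text
(no output)
```

View pics/cmp.png

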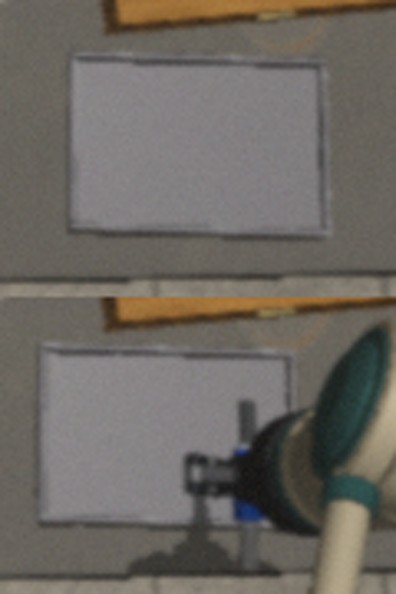

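The comparison shows the tray was knocked about 25 mm in +y. It is now at (484, -94) mm with yaw -3.1°. I'll lay the blue hone at tray y = -66.

```bash
python3 -c "
from h import *
plan([0.4804,-0.1599,0.03],-3.1)"
```

```text
shift [ 44.2  48.5 167.6] turn [-0.2  0.3  0. ] th now -3.07
```

```bash
python3 -m jog '[44,48.5,40,0,0,0,44,48.5,90,0,0,0,44,48.5,130,0,0,0,44,48.5,155,0,0,0,44,48.5,164,0,0,0,44,48.5,167,0,0,0,44,48.5,167,0,0,0]' && python3 -c "
from h import *
st()"
```

```text
clock: 20.5
position: [0.4812, -0.1604, 0.032]
ee_rot: [-0.001, 1.0, -0.026, -0.002]
contact_force: [0.7, 0.1, -0.1]
width: 0.0157
t 20.5 p [ 0.4812 -0.1604  0.032 ] F [ 0.7  0.1 -0.1] w 0.0157 toolx [ 0.999 -0.052 -0.004] tooly [-0.052 -0.999 -0.001] z [-0.003  0.001 -1.   ] q6 1.16
```

```bash
python3 -m jog '[0,0,2,0,0,0,0,0,2.5,0,0,0]' && python3 -m jog '[0,0,0,0,0,0,0,0,0,0,0,0,0,0,0,0,0,0]' 0.6 && python3 -m jog '[0,0,-20,0,0,0,0,0,-60,0,0,0,0,0,-120,0,0,0,0,0,-170,0,0,0,0,0,-170,0,0,0]' && python3 -c "
from h import *
st();grab('wrist','w14');plan([0.644,0.157,0.15],4.8)"
```

```text
clock: 20.75
position: [0.4806, -0.1606, 0.0294]
ee_rot: [-0.001, 1.0, -0.026, -0.002]
contact_force: [-0.8, 0.6, 5.5]
width: 0.0157
clock: 21.12
position: [0.4803, -0.1605, 0.0289]
ee_rot: [-0.001, 1.0, -0.026, -0.002]
contact_force: [0.3, -0.2, -0.5]
width: 0.0343
clock: 21.75
position: [0.4836, -0.162, 0.2031]
ee_rot: [0.001, 1.0, -0.026, 0.002]
contact_force: [-0.6, -0.2, -0.2]
width: 0.0342
t 21.75 p [ 0.4836 -0.162   0.2031] F [-0.6 -0.2 -0.2] w 0.0342 toolx [ 0.999 -0.053  0.004] tooly [-0.053 -0.999  0.002] z [ 0.004 -0.003 -1.   ] q6 1.16
shift [ 145.1 -326.3   50.4] turn [ 0.   0.1 -7.8] th now -3.02
```

View pics/w14.png

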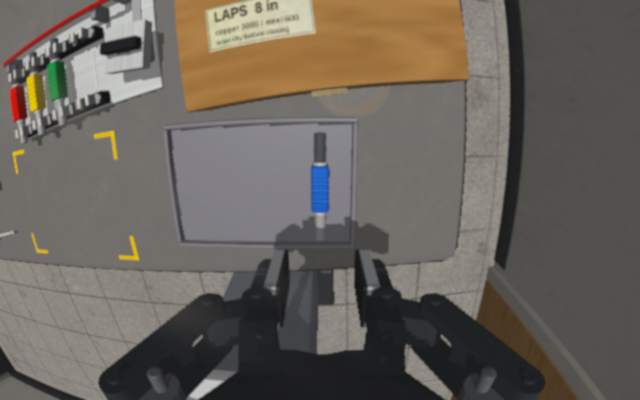

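Blue lies flat in the tray at px (320,190). Next is green.

```bash
python3 -m jog '[60,-62,20,0,0,0,90,-120,20,0,0,-4,110,-180,20,0,0,-7.8,130,-240,20,0,0,-7.8,146,-290,40,0,0,-7.8,146,-326,60,0,0,-7.8,146,-326,92,0,0,-7.8,146,-326,92,0,0,-7.8,146,-326,92,0,0,-7.8]' && python3 -c "
from h import *
st();d=grab('wrist','w15');plan([0.6453,0.157,0.044],4.8)
hsv=cv2.cvtColor(d['frame'],cv2.COLOR_RGB2HSV)
print(rect(d,cv2.inRange(hsv,(55,120,50),(75,255,255)),.04,roi=(250,100,400,340)))"
```

```text
clock: 22.92
position: [0.6435, 0.1566, 0.1062]
ee_rot: [-0.001, 0.999, 0.041, -0.003]
contact_force: [-0.3, -0.6, 1.1]
width: 0.0342
t 22.93 p [0.6435 0.1566 0.1062] F [-0.3 -0.6  1.1] w 0.0342 toolx [ 0.997  0.083 -0.006] tooly [ 0.083 -0.997 -0.002] z [-0.006  0.002 -1.   ] q6 1.62
shift [ 1.5 -0.2 63.2] turn [-0.1  0.2 -0.1] th now 4.72
[645.2 157.4  49.   17.9   4.7]
```

View pics/w15.png

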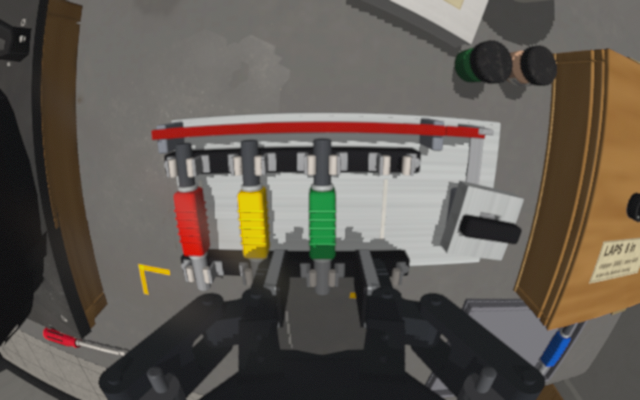

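```bash
python3 -m jog '[1.7,-0.6,40,0,0,0,1.7,-0.6,58,0,0,0,1.7,-0.6,62,0,0,0,1.7,-0.6,62,0,0,0]' 0.6 && python3 -m jog '[0,0,0,0,0,0,0,0,0,0,0,0,0,0,0,0,0,0,0,0,0,0,0,0]' 1 80 && python3 -c "
from h import *
st()" && python3 -m jog '[0,0,-4,0,0,0,0,0,-8,0,0,0,0,0,-12,0,0,0,0,0,-18,0,0,0,0,0,-60,0,0,0,0,0,-110,0,0,0,0,0,-150,0,0,0,0,0,-150,0,0,0]' && python3 -c "
from h import *
st();d=grab('wrist','w16');plan([0.4828,-0.116,0.19],-3.1)"
```

```text
clock: 23.48
position: [0.6456, 0.1579, 0.0453]
ee_rot: [-0.001, 0.999, 0.041, -0.002]
contact_force: [0.1, 0.1, -0.4]
width: 0.0341
clock: 23.98
position: [0.646, 0.1577, 0.0462]
ee_rot: [-0.001, 0.999, 0.042, -0.001]
contact_force: [-0.1, -3.2, 5.7]
width: 0.0158
t 23.98 p [0.646  0.1577 0.0462] F [-0.1 -3.2  5.7] w 0.0158 toolx [ 0.996  0.084 -0.002] tooly [ 0.084 -0.996 -0.002] z [-0.002  0.001 -1.   ] q6 1.62
clock: 24.98
position: [0.6479, 0.1592, 0.1999]
ee_rot: [-0.002, 0.999, 0.042, 0.002]
contact_force: [0.7, -0.5, -1.0]
width: 0.016
t 24.98 p [0.6479 0.1592 0.1999] F [ 0.7 -0.5 -1. ] w 0.016 toolx [0.996 0.084 0.005] tooly [ 0.084 -0.996 -0.004] z [ 0.004  0.005 -1.   ] q6 1.62
shift [-186.   260.2    6.2] turn [-0.2  0.   7.9] th now 4.8
```

View pics/w16.png

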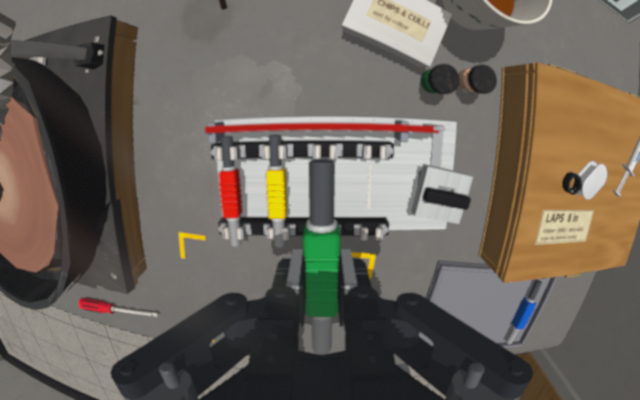

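```bash
python3 -m jog '[-40,45,6,0,0,0,-75,90,6,0,0,4,-105,135,6,0,0,7.9,-140,180,6,0,0,7.9,-165,225,6,0,0,7.9,-186,260,6,0,0,7.9,-186,260,6,0,0,7.9,-186,260,6,0,0,7.9]' && python3 -c "
from h import *
st();d=grab('wrist','w17');plan([0.4828,-0.116,0.034],-3.1)"
```

```text
clock: 26.02
position: [0.4816, -0.116, 0.188]
ee_rot: [-0.002, 1.0, -0.028, -0.003]
contact_force: [0.4, 0.4, -0.6]
width: 0.0159
t 26.02 p [ 0.4816 -0.116   0.188 ] F [ 0.4  0.4 -0.6] w 0.0159 toolx [ 0.998 -0.055 -0.006] tooly [-0.055 -0.998 -0.003] z [-0.006  0.004 -1.   ] q6 1.25
shift [  1.9   0.7 154.2] turn [-0.2  0.4 -0. ] th now -3.1
```

View pics/w17.png

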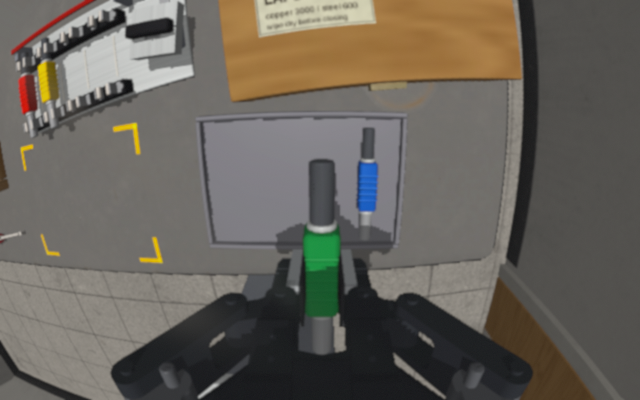

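```bash
python3 -c "
from tr import *
tray4('w17',[(198,118),(406,114),(398,243),(211,246)])"; python3 -m jog '[1.5,0.7,50,0,0,0,1.5,0.7,110,0,0,0,1.5,0.7,140,0,0,0,1.5,0.7,152,0,0,0,1.5,0.7,156,0,0,0,1.5,0.7,157,0,0,0,1.5,0.7,157,0,0,0]' && python3 -c "
from h import *
st()" && python3 -m jog '[0,0,0,0,0,0,0,0,0,0,0,0,0,0,0,0,0,0]' 0.6 && python3 -m jog '[0,0,-20,0,0,0,0,0,-60,0,0,0,0,0,-120,0,0,0,0,0,-170,0,0,0,0,0,-170,0,0,0]' && python3 -c "
from h import *
st();grab('wrist','w18');plan([0.6418,0.205,0.11],4.8)"
```

```text
[[558.6, 3.7], [548.7, -199.8], [412.8, -193.6], [419.1, 12.0]] c [484.8 -94.4] size x,y 137.843471576567 204.70598134748997 yaw from y -2.27 from x -3.02
clock: 26.95
position: [0.4836, -0.1175, 0.0329]
ee_rot: [-0.0, 1.0, -0.027, -0.001]
contact_force: [0.5, 0.2, -0.3]
width: 0.0157
t 26.95 p [ 0.4836 -0.1175  0.0329] F [ 0.5  0.2 -0.3] w 0.0157 toolx [ 0.999 -0.054 -0.003] tooly [-0.054 -0.999 -0.001] z [-0.003  0.001 -1.   ] q6 1.25
clock: 27.32
position: [0.4827, -0.1173, 0.0321]
ee_rot: [-0.001, 1.0, -0.027, -0.002]
contact_force: [0.5, 0.8, -0.5]
width: 0.0343
clock: 27.95
position: [0.4861, -0.1186, 0.2062]
ee_rot: [0.001, 1.0, -0.027, 0.002]
contact_force: [0.2, 0.9, -0.8]
width: 0.0341
t 27.95 p [ 0.4861 -0.1186  0.2062] F [ 0.2  0.9 -0.8] w 0.0341 toolx [ 0.999 -0.054  0.004] tooly [-0.054 -0.999  0.002] z [ 0.004 -0.002 -1.   ] q6 1.25
shift [ 139.7 -331.    93.6] turn [-0.   0.  -7.9] th now -3.12
```

View pics/w18.png

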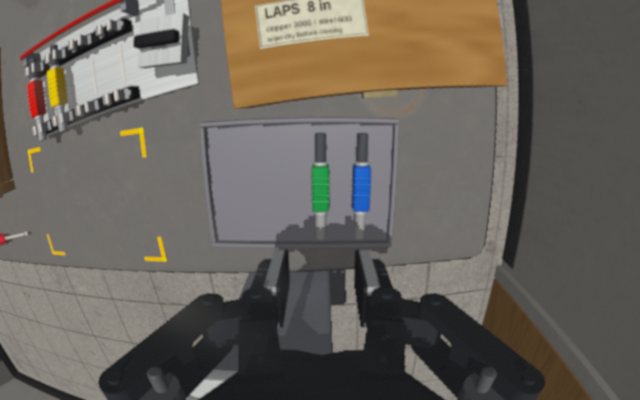

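Green lies beside blue, flat at px (320,185). Yellow is next.

```bash
python3 -m jog '[60,-62,0,0,0,0,90,-120,10,0,0,-4,110,-180,20,0,0,-7.9,130,-240,20,0,0,-7.9,140,-290,40,0,0,-7.9,140,-331,60,0,0,-7.9,140,-331,94,0,0,-7.9,140,-331,94,0,0,-7.9,140,-331,94,0,0,-7.9]' && python3 -c "
from h import *
st();d=grab('wrist','w19')
hsv=cv2.cvtColor(d['frame'],cv2.COLOR_RGB2HSV)
r=rect(d,cv2.inRange(hsv,(20,120,120),(35,255,255)),.04,roi=(250,100,400,270));print(r)
plan([r[0]/1000,r[1]/1000,0.044],4.8)"
```

```text
clock: 29.12
position: [0.6408, 0.2048, 0.1074]
ee_rot: [-0.001, 0.999, 0.041, -0.003]
contact_force: [0.0, 0.2, 0.7]
width: 0.0339
t 29.12 p [0.6408 0.2048 0.1074] F [0.  0.2 0.7] w 0.0339 toolx [ 0.997  0.083 -0.006] tooly [ 0.083 -0.997 -0.002] z [-0.006  0.001 -1.   ] q6 1.69
[641.6 205.5  50.1  17.8   4.7]
shift [ 0.4 -0.6 64.4] turn [-0.1  0.2 -0.1] th now 4.71
```

View pics/w19.png

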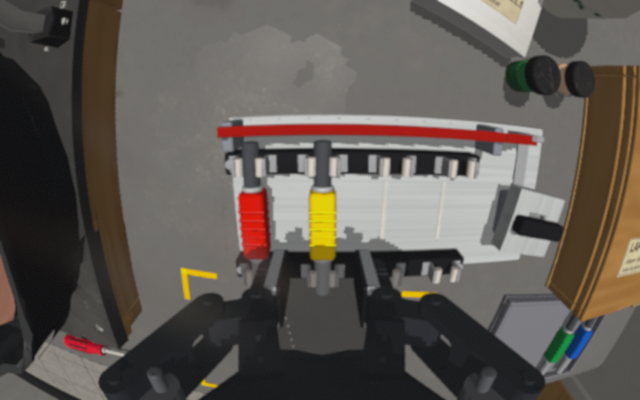

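```bash
python3 -m jog '[0.5,-0.6,40,0,0,0,0.5,-0.6,58,0,0,0,0.5,-0.6,64,0,0,0,0.5,-0.6,64,0,0,0]' 0.6 && python3 -m jog '[0,0,0,0,0,0,0,0,0,0,0,0,0,0,0,0,0,0,0,0,0,0,0,0]' 1 80 && python3 -c "
from h import *
st()" && python3 -m jog '[0,0,-4,0,0,0,0,0,-8,0,0,0,0,0,-12,0,0,0,0,0,-18,0,0,0,0,0,-60,0,0,0,0,0,-110,0,0,0,0,0,-150,0,0,0,0,0,-150,0,0,0]' && python3 -c "
from h import *
st();d=grab('wrist','w20');plan([0.4852,-0.072,0.19],-3.1)"
```

```text
clock: 29.68
position: [0.6415, 0.2061, 0.0442]
ee_rot: [-0.001, 0.999, 0.042, -0.002]
contact_force: [-0.4, 0.0, 0.2]
width: 0.0338
clock: 30.18
position: [0.642, 0.2058, 0.0452]
ee_rot: [-0.001, 0.999, 0.042, -0.001]
contact_force: [-1.5, -3.6, 7.1]
width: 0.0161
t 30.18 p [0.642  0.2058 0.0452] F [-1.5 -3.6  7.1] w 0.0161 toolx [ 0.996  0.084 -0.002] tooly [ 0.084 -0.996 -0.001] z [-0.002  0.001 -1.   ] q6 1.69
clock: 31.18
position: [0.6439, 0.2078, 0.1992]
ee_rot: [-0.003, 0.999, 0.042, 0.002]
contact_force: [-0.5, -0.7, -1.6]
width: 0.0156
t 31.18 p [0.6439 0.2078 0.1992] F [-0.5 -0.7 -1.6] w 0.0156 toolx [0.996 0.084 0.005] tooly [ 0.084 -0.996 -0.006] z [ 0.005  0.006 -1.   ] q6 1.69
shift [-180.1  265.2    5.2] turn [-0.3  0.   7.9] th now 4.8
```

View pics/w20.png

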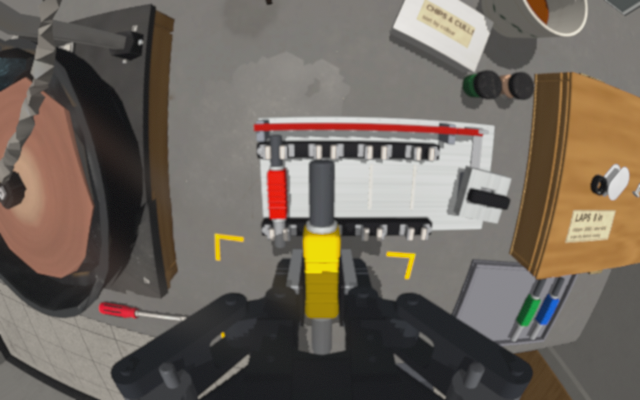

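```bash
python3 -m jog '[-40,45,6,0,0,0,-75,90,6,0,0,4,-105,135,6,0,0,7.9,-140,180,6,0,0,7.9,-165,225,6,0,0,7.9,-180,265,6,0,0,7.9,-180,265,6,0,0,7.9,-180,265,6,0,0,7.9]' && python3 -c "
from h import *
st();d=grab('wrist','w21');plan([0.4852,-0.072,0.033],-3.1)"
```

```text
clock: 32.22
position: [0.484, -0.0723, 0.1871]
ee_rot: [-0.002, 1.0, -0.028, -0.003]
contact_force: [0.6, 0.5, -0.4]
width: 0.0155
t 32.23 p [ 0.484  -0.0723  0.1871] F [ 0.6  0.5 -0.4] w 0.0155 toolx [ 0.998 -0.055 -0.007] tooly [-0.055 -0.998 -0.003] z [-0.006  0.004 -1.   ] q6 1.33
shift [  1.9   0.4 154.2] turn [-0.2  0.4  0. ] th now -3.1
```

View pics/w21.png

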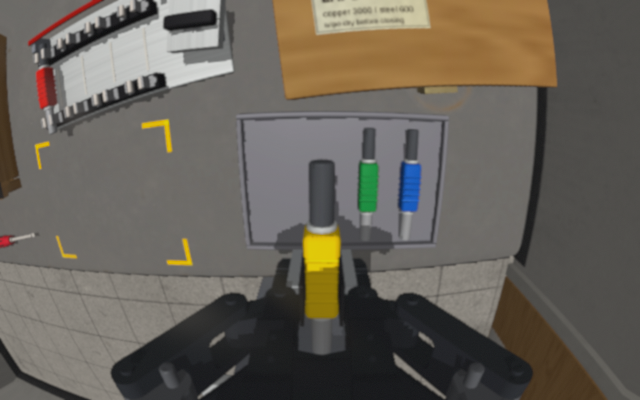

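```bash
python3 -m jog '[1.5,0.5,50,0,0,0,1.5,0.5,110,0,0,0,1.5,0.5,140,0,0,0,1.5,0.5,152,0,0,0,1.5,0.5,156,0,0,0,1.5,0.5,158,0,0,0,1.5,0.5,158,0,0,0]' && python3 -c "
from h import *
st()" && python3 -m jog '[0,0,0,0,0,0,0,0,0,0,0,0,0,0,0,0,0,0]' 0.6 && python3 -m jog '[0,0,-20,0,0,0,0,0,-60,0,0,0,0,0,-120,0,0,0,0,0,-170,0,0,0,0,0,-170,0,0,0]' && python3 -c "
from h import *
st();grab('wrist','w22');plan([0.638,0.2535,0.11],4.8)"
```

```text
clock: 33.15
position: [0.4859, -0.0735, 0.0309]
ee_rot: [-0.001, 1.0, -0.027, -0.001]
contact_force: [-0.0, -0.0, 0.5]
width: 0.0161
t 33.15 p [ 0.4859 -0.0735  0.0309] F [-0.  -0.   0.5] w 0.0161 toolx [ 0.999 -0.054 -0.003] tooly [-0.054 -0.999 -0.001] z [-0.003  0.001 -1.   ] q6 1.33
clock: 33.52
position: [0.4852, -0.0735, 0.0302]
ee_rot: [-0.001, 1.0, -0.027, -0.002]
contact_force: [0.3, -1.0, -0.2]
width: 0.0341
clock: 34.15
position: [0.4886, -0.0745, 0.2042]
ee_rot: [0.0, 1.0, -0.027, 0.002]
contact_force: [-0.2, 0.3, -0.8]
width: 0.0341
t 34.15 p [ 0.4886 -0.0745  0.2042] F [-0.2  0.3 -0.8] w 0.0341 toolx [ 0.999 -0.054  0.005] tooly [-0.054 -0.999  0.001] z [ 0.004 -0.001 -1.   ] q6 1.33
shift [ 133.1 -335.2   91.8] turn [-0.   0.  -7.9] th now -3.12
```

View pics/w22.png

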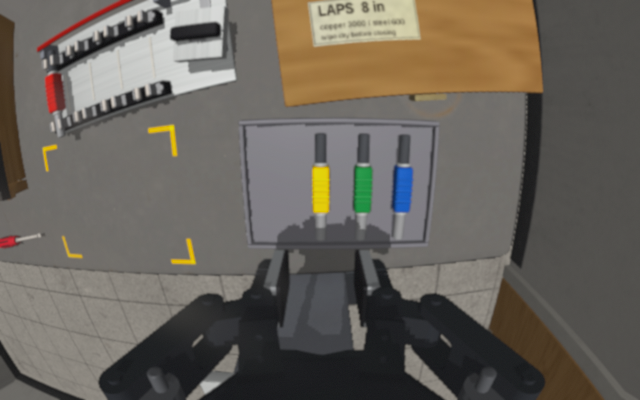

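Yellow lies flat at px (320,190). Red is last.

```bash
python3 -m jog '[60,-62,0,0,0,0,90,-120,10,0,0,-4,110,-180,20,0,0,-7.9,125,-240,20,0,0,-7.9,133,-290,40,0,0,-7.9,133,-335,60,0,0,-7.9,133,-335,92,0,0,-7.9,133,-335,92,0,0,-7.9,133,-335,92,0,0,-7.9]' && python3 -c "
from h import *
st();d=grab('wrist','w23')
hsv=cv2.cvtColor(d['frame'],cv2.COLOR_RGB2HSV)
r=rect(d,cv2.inRange(hsv,(0,150,80),(6,255,255)),.04,roi=(280,150,370,270));print(r)
plan([r[0]/1000,r[1]/1000,0.044],4.8)"
```

```text
clock: 35.33
position: [0.6364, 0.253, 0.1074]
ee_rot: [-0.001, 0.999, 0.041, -0.003]
contact_force: [-0.0, -0.3, 0.7]
width: 0.0341
t 35.33 p [0.6364 0.253  0.1074] F [-0.  -0.3  0.7] w 0.0341 toolx [ 0.997  0.083 -0.006] tooly [ 0.083 -0.997 -0.002] z [-0.006  0.001 -1.   ] q6 1.76
[636.9 253.3  49.5  17.4   4.7]
shift [ 0.1 -0.2 64.5] turn [-0.1  0.2 -0.1] th now 4.72
```

View pics/w23.png

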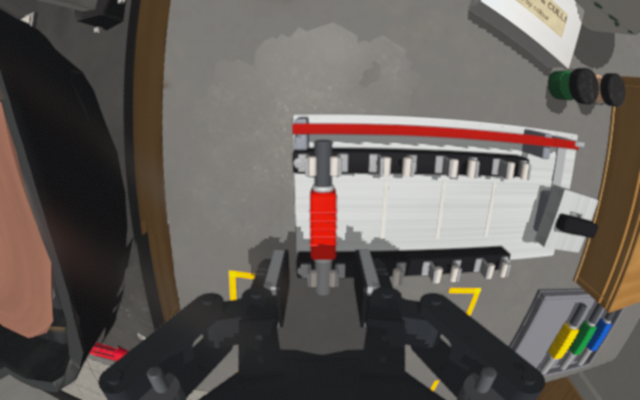

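```bash
python3 -m jog '[0.6,-0.4,40,0,0,0,0.6,-0.4,58,0,0,0,0.6,-0.4,64,0,0,0,0.6,-0.4,64,0,0,0]' 0.6 && python3 -m jog '[0,0,0,0,0,0,0,0,0,0,0,0,0,0,0,0,0,0,0,0,0,0,0,0]' 1 80 && python3 -c "
from h import *
st()" && python3 -m jog '[0,0,-4,0,0,0,0,0,-8,0,0,0,0,0,-12,0,0,0,0,0,-18,0,0,0,0,0,-60,0,0,0,0,0,-110,0,0,0,0,0,-150,0,0,0,0,0,-150,0,0,0]' && python3 -c "
from h import *
st();d=grab('wrist','w24');plan([0.4876,-0.0285,0.19],-3.1)"
```

```text
clock: 35.88
position: [0.6373, 0.2541, 0.0444]
ee_rot: [-0.001, 0.999, 0.041, -0.002]
contact_force: [-0.2, 0.0, -1.2]
width: 0.0339
clock: 36.38
position: [0.6377, 0.2539, 0.0454]
ee_rot: [-0.001, 0.999, 0.042, -0.001]
contact_force: [-0.8, -2.3, 6.9]
width: 0.0159
t 36.38 p [0.6377 0.2539 0.0454] F [-0.8 -2.3  6.9] w 0.0159 toolx [ 0.996  0.084 -0.002] tooly [ 0.084 -0.996 -0.002] z [-0.002  0.001 -1.   ] q6 1.76
clock: 37.38
position: [0.6397, 0.2562, 0.1995]
ee_rot: [-0.003, 0.999, 0.042, 0.002]
contact_force: [-0.0, 0.6, -0.6]
width: 0.0159
t 37.38 p [0.6397 0.2562 0.1995] F [-0.   0.6 -0.6] w 0.0159 toolx [0.996 0.084 0.005] tooly [ 0.084 -0.996 -0.007] z [ 0.005  0.007 -1.   ] q6 1.76
shift [-173.9  270.5    5.2] turn [-0.3  0.   7.9] th now 4.8
```

View pics/w24.png

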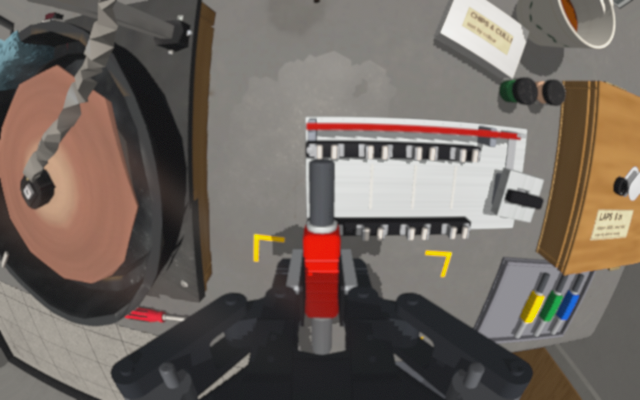

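```bash
python3 -m jog '[-40,45,6,0,0,0,-75,90,6,0,0,4,-105,135,6,0,0,7.9,-140,180,6,0,0,7.9,-165,225,6,0,0,7.9,-174,270,6,0,0,7.9,-174,270,6,0,0,7.9,-174,270,6,0,0,7.9]' && python3 -c "
from h import *
st();d=grab('wrist','w25');plan([0.4876,-0.0285,0.0305],-3.1)"
```

```text
clock: 38.42
position: [0.4861, -0.0287, 0.1872]
ee_rot: [-0.002, 1.0, -0.028, -0.003]
contact_force: [-1.1, 0.3, -1.2]
width: 0.016
t 38.42 p [ 0.4861 -0.0287  0.1872] F [-1.1  0.3 -1.2] w 0.016 toolx [ 0.998 -0.055 -0.007] tooly [-0.055 -0.998 -0.003] z [-0.007  0.004 -1.   ] q6 1.42
shift [  2.3   0.5 156.8] turn [-0.2  0.4 -0. ] th now -3.1
```

View pics/w25.png

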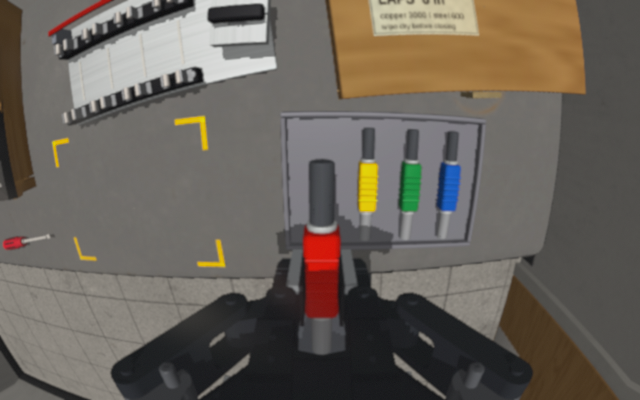

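```bash
python3 -m jog '[1.5,2,50,0,0,0,1.5,2,110,0,0,0,1.5,2,140,0,0,0,1.5,2,152,0,0,0,1.5,2,156,0,0,0,1.5,2,158,0,0,0,1.5,2,158,0,0,0]' && python3 -c "
from h import *
st()" && python3 -m jog '[0,0,0,0,0,0,0,0,0,0,0,0,0,0,0,0,0,0]' 0.69 && python3 -m jog '[0,0,-20,0,0,0,0,0,-60,0,0,0,0,0,-120,0,0,0,0,0,-170,0,0,0,0,0,-170,0,0,0]' && python3 -c "
from h import *
st();grab('wrist','w26');plan([0.6535,0.037,0.178],84.8)"
```

```text
clock: 39.35
position: [0.488, -0.0313, 0.0309]
ee_rot: [-0.001, 1.0, -0.027, -0.001]
contact_force: [0.4, -0.3, -0.1]
width: 0.0156
t 39.35 p [ 0.488  -0.0313  0.0309] F [ 0.4 -0.3 -0.1] w 0.0156 toolx [ 0.999 -0.054 -0.003] tooly [-0.054 -0.999 -0.001] z [-0.003  0.001 -1.   ] q6 1.42
clock: 39.72
position: [0.4873, -0.0314, 0.0303]
ee_rot: [-0.001, 1.0, -0.027, -0.002]
contact_force: [-1.0, -0.8, -0.5]
width: 0.0266
clock: 40.35
position: [0.4908, -0.0321, 0.2043]
ee_rot: [0.0, 1.0, -0.027, 0.002]
contact_force: [0.7, 0.0, -0.7]
width: 0.0263
t 40.35 p [ 0.4908 -0.0321  0.2043] F [ 0.7  0.  -0.7] w 0.0263 toolx [ 0.999 -0.054  0.005] tooly [-0.054 -0.999 -0.   ] z [ 0.005 -0.    -1.   ] q6 1.42
shift [160.5 -77.7  23.7] turn [ -0.1  -0.  -87.9] th now -3.12
```

View pics/w26.png

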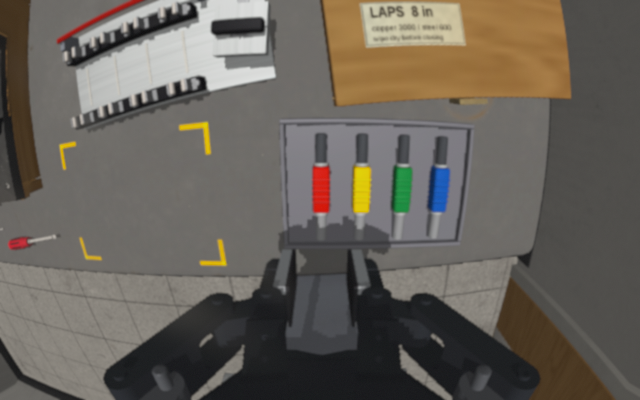

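All four hones lie side by side in the tray and the strip is empty. Now back to the key.

```bash
python3 -m jog '[40,-20,0,0,0,-10,80,-40,0,0,0,-20,120,-60,0,0,0,-30,160,-78,0,0,0,-40,160,-78,0,0,0,-50,160,-78,10,0,0,-60,160,-78,24,0,0,-70,160,-78,24,0,0,-80,160,-78,24,0,0,-88,160,-78,24,0,0,-88]' 0.5 && python3 -c "
from kp import *
st(); d=grab('wrist','w27'); keeper('w27')
hsv=cv2.cvtColor(d['frame'],cv2.COLOR_RGB2HSV)
b=cv2.inRange(hsv,(0,0,0),(180,255,50)); r=rect(d,b,.054,roi=(280,155,350,235));print('bar',r); plan([.6534,.037,.0645],r[4])
"
```

```text
clock: 41.65
position: [0.6507, 0.0376, 0.1729]
ee_rot: [-0.004, 0.739, 0.674, -0.003]
contact_force: [0.4, -0.0, -0.1]
width: 0.0428
t 41.65 p [0.6507 0.0376 0.1729] F [ 0.4 -0.  -0.1] w 0.0428 toolx [0.091 0.996 0.001] tooly [ 0.996 -0.091 -0.009] z [-0.009  0.002 -1.   ] q6 0.04
w27 keeper x [np.float64(66.0), np.float64(65.8), np.float64(66.0), np.float64(65.9)] locked 53.8, open ~65
bar [653.4  38.7  47.9  12.4  84.6]
shift [ -0.5   3.4 108.9] turn [-0.5 -0.1  0.1] th now 84.74
```

View pics/w27.png

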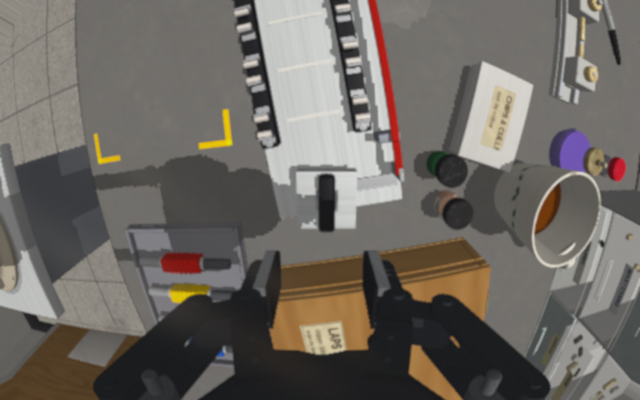

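```bash
python3 -m jog '[-0.3,3,50,0,0,0,-0.3,3,85,0,0,0,-0.3,3,102,0,0,0,-0.3,3,107,0,0,0,-0.3,3,107,0,0,0]' 0.5 && python3 -m jog '[0,0,0,0,0,0,0,0,0,0,0,0,0,0,0,0,0,0,0,0,0,0,0,0]' 1 60 && python3 -c "
from h import *
st();print(get_state()['moment'])"
```

```text
clock: 42.32
position: [0.655, 0.0372, 0.069]
ee_rot: [-0.002, 0.738, 0.675, -0.001]
contact_force: [-0.2, 0.2, 0.5]
width: 0.0427
clock: 42.82
position: [0.6545, 0.0373, 0.0698]
ee_rot: [-0.002, 0.738, 0.675, -0.001]
contact_force: [-2.5, -0.2, 5.8]
width: 0.0113
t 42.83 p [0.6545 0.0373 0.0698] F [-2.5 -0.2  5.8] w 0.0113 toolx [0.089 0.996 0.001] tooly [ 0.996 -0.089 -0.004] z [-0.004  0.002 -1.   ] q6 0.04
[ 0.00692287  0.41282269 -0.01403162]
```

```bash
python3 -m jog '[0,0,0,0,0,0,0,0,0,0,0,0,-0.5,-1,5.5,0,0,0,-0.5,-1,5.5,0,0,0]' 0.5 && python3 -m jog '[0,0,0,0,0,0,0,0,0,0,0,0,0,0,0,0,0,0,0,0,0,0,0,0]' 1 60 && python3 -c "
from h import *
st();print(get_state()['moment'])"
```

```text
clock: 43.32
position: [0.6526, 0.0368, 0.0618]
ee_rot: [-0.003, 0.738, 0.675, -0.002]
contact_force: [0.7, 0.2, 0.1]
width: 0.0428
clock: 43.82
position: [0.6536, 0.0368, 0.0629]
ee_rot: [-0.002, 0.738, 0.675, -0.001]
contact_force: [1.2, -0.0, -0.3]
width: 0.0121
t 43.83 p [0.6536 0.0368 0.0629] F [ 1.2 -0.  -0.3] w 0.0121 toolx [0.089 0.996 0.001] tooly [ 0.996 -0.089 -0.004] z [-0.004  0.002 -1.   ] q6 0.04
[-0.06971153 -0.10060669 -0.00504557]
```

```bash
python3 -m jog '[0,0,0,0,0,8,0,0,0,0,0,16,0,0,0,0,0,24,0,0,0,0,0,32,0,0,0,0,0,40,0,0,0,0,0,48,0,0,0,0,0,56,0,0,0,0,0,64,0,0,0,0,0,72,0,0,0,0,0,72]' && python3 -c "
from h import *
st();print(get_state()['moment'])"; python3 -m jog '[0,0,0,0,0,5,0,0,0,0,0,10,0,0,0,0,0,13,0,0,0,0,0,13]' && python3 -c "
from kp import *
st();print(get_state()['moment']);grab('wrist','w28');keeper('w28')"
```

```text
clock: 45.08
position: [0.6547, 0.0363, 0.063]
ee_rot: [-0.001, 0.994, 0.113, -0.001]
contact_force: [3.1, -1.5, -0.8]
width: 0.0121
t 45.08 p [0.6547 0.0363 0.063 ] F [ 3.1 -1.5 -0.8] w 0.0121 toolx [ 0.974  0.225 -0.002] tooly [ 0.225 -0.974 -0.001] z [-0.002  0.001 -1.   ] q6 1.29
[-0.23731542 -0.54719294  0.00858054]
clock: 45.58
position: [0.6548, 0.0361, 0.0631]
ee_rot: [-0.0, 1.0, 0.0, -0.001]
contact_force: [4.3, -3.3, -1.2]
width: 0.0121
t 45.58 p [0.6548 0.0361 0.0631] F [ 4.3 -3.3 -1.2] w 0.0121 toolx [ 1.     0.001 -0.002] tooly [ 0.001 -1.    -0.001] z [-0.002  0.001 -1.   ] q6 1.52
[-0.53689445 -0.8047276   0.03050179]
w28 keeper x [np.float64(55.1), np.float64(54.7), np.float64(55.8), np.float64(54.3)] locked 53.8, open ~65
```

View pics/w28.png

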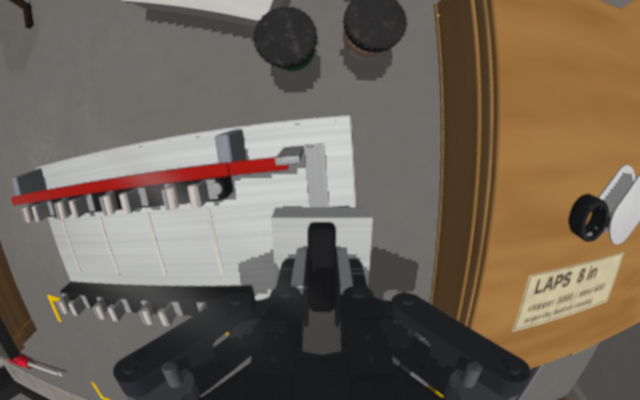

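```bash
for i in 1 2; do python3 -m jog '[0,0,0,0,0,1,0,0,0,0,0,2,0,0,0,0,0,2]' >/dev/null && python3 -c "
from kp import *
st();print(get_state()['moment']);grab('wrist','w29_$i');keeper('w29_$i')"; done
```

```text
t 46.0 p [0.6546 0.0363 0.0631] F [ 4.4 -4.  -1.1] w 0.0121 toolx [ 0.999 -0.035 -0.002] tooly [-0.035 -0.999 -0.001] z [-0.002  0.001 -1.   ] q6 1.55
[-0.53930903 -0.81219667  0.0294155 ]
w29_1 keeper x [np.float64(54.4), np.float64(54.0), np.float64(56.0), np.float64(54.0)] locked 53.8, open ~65
t 46.42 p [0.6547 0.0361 0.0632] F [ 4.5 -3.3 -0.6] w 0.0117 toolx [ 0.998 -0.069 -0.002] tooly [-0.069 -0.998 -0.001] z [-0.002  0.001 -1.   ] q6 1.59
[-0.61581274 -0.99218149  0.07358239]
w29_2 keeper x [np.float64(54.2), np.float64(54.0), np.float64(nan), np.float64(53.9)] locked 53.8, open ~65
  return _methods._mean(a, axis=axis, dtype=dtype,
  ret = ret.dtype.type(ret / rcount)
```

```bash
python3 -m jog '[0,0,0,0,0,0.7,0,0,0,0,0,0.7]' && python3 -c "
from h import *
print(get_state()['moment'])" && python3 -m jog '[0,0,0,0,0,0,0,0,0,0,0,0,0,0,0,0,0,0]' 0.55 && python3 -m jog '[0,0,-20,0,0,0,0,0,-60,0,0,0,-60,0,-110,0,0,0,-60,0,-130,0,0,0,-60,0,-130,0,0,0]' && python3 -c "
from kp import *
st(); d=grab('wrist','w30'); keeper('w30')
c=cv2.resize(d['frame'][90:290,200:420],None,fx=3.2,fy=3,interpolation=cv2.INTER_CUBIC);cv2.imwrite('pics/w30c.png',c[:,:,::-1])"
```

```text
clock: 46.72
position: [0.6548, 0.0361, 0.0633]
ee_rot: [-0.0, 0.999, -0.041, -0.001]
contact_force: [3.2, -0.8, -0.4]
width: 0.0122
[-0.32373501 -0.78188899  0.11891211]
clock: 47.1
position: [0.6523, 0.0373, 0.0625]
ee_rot: [-0.001, 0.999, -0.042, -0.004]
contact_force: [0.5, -0.4, 0.7]
width: 0.0384
clock: 47.72
position: [0.5945, 0.042, 0.196]
ee_rot: [-0.001, 0.999, -0.042, 0.0]
contact_force: [0.9, -0.6, -0.6]
width: 0.0381
t 47.73 p [0.5945 0.042  0.196 ] F [ 0.9 -0.6 -0.6] w 0.0381 toolx [ 0.997 -0.083  0.   ] tooly [-0.083 -0.997 -0.002] z [ 0.     0.002 -1.   ] q6 1.61
w30 keeper x [np.float64(53.8), np.float64(54.1), np.float64(54.1), np.float64(53.9)] locked 53.8, open ~65
```

View pics/w30.png

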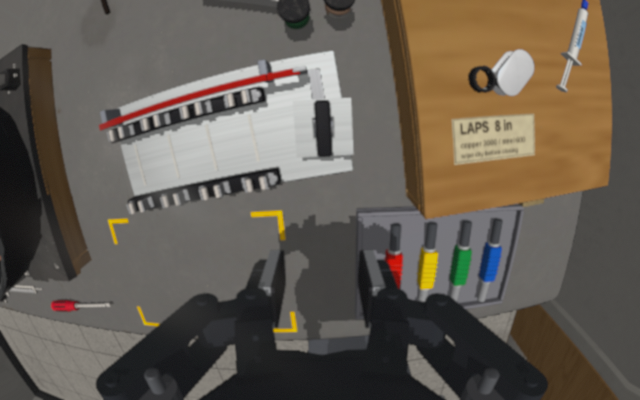

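View pics/w30c.png

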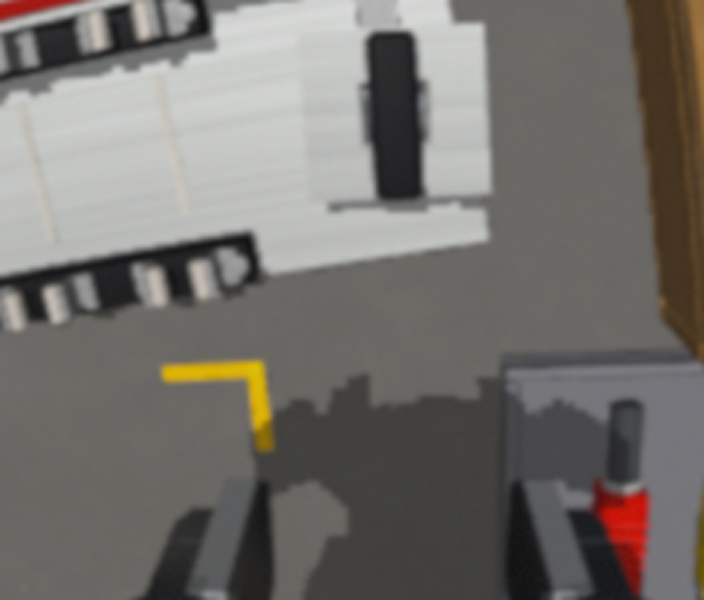

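Run:
```python
from h import *
d=load('w30')
for z in (.036,.040,.044,.048):
    p=np.array([onz(d,200+x/3.2,90+y/3,z,True)[:2] for x,y in [(300,36),(484,22),(491,192),(307,200)]])*1000
    print(z,[np.hypot(*(p[i]-p[(i+1)%4])).round(1) for i in range(4)],p.mean(0).round(1))
s=load('s4')
g=grab('side','s30')
c=cv2.resize(g['frame'][130:260,260:460],None,fx=4,fy=4,interpolation=cv2.INTER_CUBIC);cv2.imwrite('pics/s30c.png',c[:,:,::-1])
```

```text
0.036 [np.float64(51.9), np.float64(52.4), np.float64(53.3), np.float64(50.6)] [652.8  36.2]
0.04 [np.float64(51.2), np.float64(51.7), np.float64(52.6), np.float64(49.9)] [653.1  36.2]
0.044 [np.float64(50.4), np.float64(50.9), np.float64(51.8), np.float64(49.2)] [653.4  36.2]
0.048 [np.float64(49.7), np.float64(50.2), np.float64(51.0), np.float64(48.5)] [653.7  36.2]
```

View pics/s30c.png

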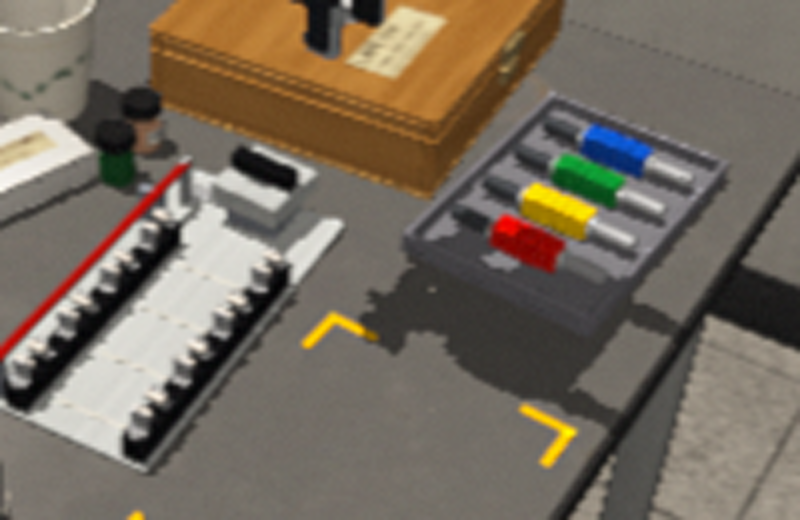

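The strip is empty, the key sits at drive-seat height (flange about 52 mm at z≈40), and the keeper is back at 53.9 mm, which is locked. Next I'll go behind the tray for the push.

```bash
python3 -c "
from h import *
plan([0.476,-0.245,0.19],86.9)"
```

```text
shift [-93.5 295.6   2.8] turn [ -0.3   0.2 -91.7] th now -4.81
```

```bash
python3 -m jog '[-30,40,0,0,0,-10,-50,90,0,0,0,-20,-70,140,0,0,0,-30,-94,190,0,0,0,-40,-94,240,0,0,0,-50,-94,295,0,0,0,-60,-94,295,0,0,0,-70,-94,295,0,0,0,-80,-94,295,0,0,0,-90,-94,295,0,0,0,-92]' 0.2 && python3 -c "
from h import *
st();plan([0.476,-0.245,0.19],86.9);grab('wrist','w31')"
```

```text
clock: 49.08
position: [0.4754, -0.2443, 0.1913]
ee_rot: [-0.004, 0.724, 0.689, -0.001]
contact_force: [0.2, 0.1, 0.0]
width: 0.0684
t 49.08 p [ 0.4754 -0.2443  0.1913] F [0.2 0.1 0. ] w 0.0684 toolx [0.05  0.999 0.003] tooly [ 0.999 -0.049 -0.008] z [-0.008  0.004 -1.   ] q6 -0.55
shift [-0.6  0.6  1.3] turn [-0.5 -0.2  0.3] th now 87.16
```

View pics/w31.png

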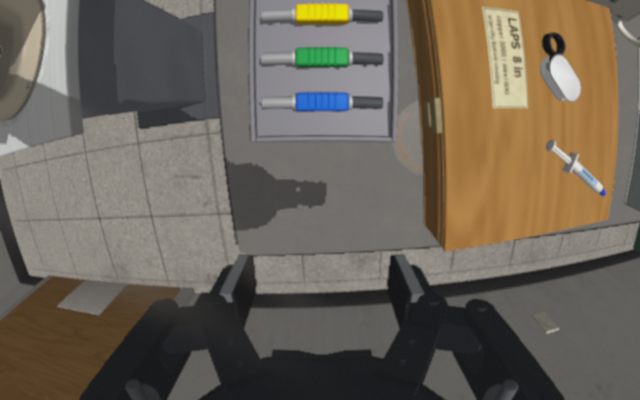

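Run:
```python
from h import *
d=load('w31')
a=onz(d,250,138,.016,True)*1000;b=onz(d,396,140,.016,True)*1000
print(a.round(1),b.round(1),(a+b)/2,np.hypot(*(b-a)[:2]),np.degrees(np.arctan2((b-a)[1],(b-a)[0])))
f=d['frame'];c=cv2.resize(f[100:160,230:420],None,fx=4,fy=4,interpolation=cv2.INTER_CUBIC);cv2.imwrite('pics/w31c.png',c[:,:,::-1])
```

```text
[ 406.1 -190.6   16. ] [ 549.  -199.5   16. ] [ 477.58215594 -195.06137263   16.        ] 143.21410932945867 -3.585779181708346
```

View pics/w31c.png

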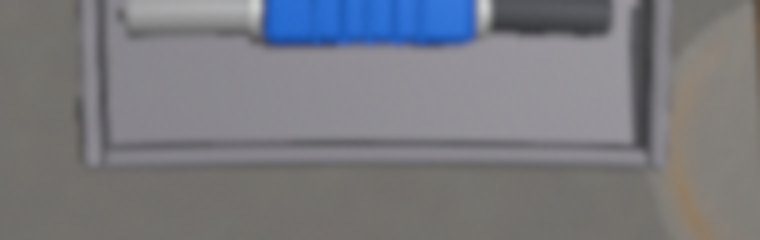

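```bash
python3 -m jog '[0,1,60,0,0,0,0,1,110,0,0,0,0,1,145,0,0,0,0,1,160,0,0,0,0,1,166,0,0,0,0,1,168,0,0,0,0,1,170,0,0,0,0,1,170,0,0,0]' 0.2 && python3 -c "
from h import *
st();d=grab('side','s32');grab('wrist','w32')
c=cv2.resize(d['frame'][90:260,340:520],None,fx=4,fy=3.5,interpolation=cv2.INTER_CUBIC);cv2.imwrite('pics/s32c.png',c[:,:,::-1])"
```

```text
clock: 50.12
position: [0.4763, -0.2444, 0.0239]
ee_rot: [-0.002, 0.724, 0.689, -0.001]
contact_force: [0.9, -0.4, 0.1]
width: 0.0685
t 50.12 p [ 0.4763 -0.2444  0.0239] F [ 0.9 -0.4  0.1] w 0.0685 toolx [0.049 0.999 0.001] tooly [ 0.999 -0.049 -0.004] z [-0.004  0.001 -1.   ] q6 -0.55
```

View pics/s32c.png

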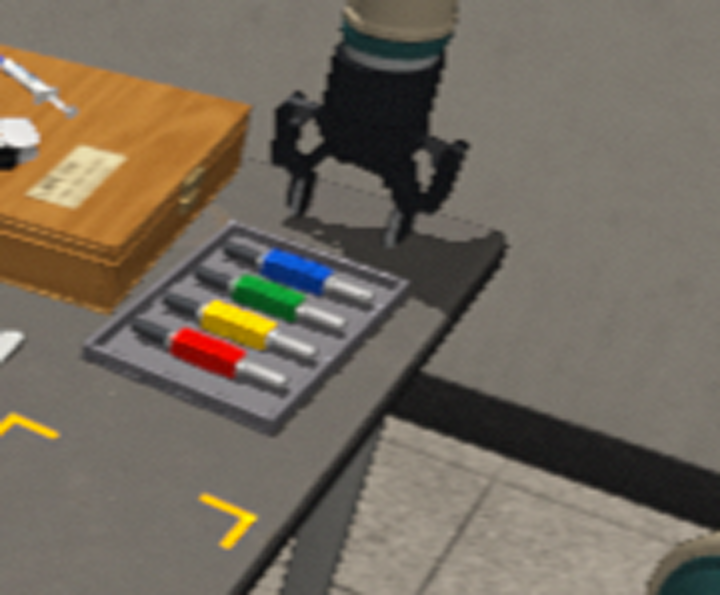

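```bash
for i in 1 2 3 4 5; do python3 -c "
from h import *
f=get_state()['contact_force'][2]
import sys; sys.exit(f>3)" && python3 -m jog '[0,0,1.5,0,0,0,0,0,3,0,0,0]' >/dev/null; python3 -c "
from h import *
st()"; done
```

```text
t 50.23 p [ 0.4761 -0.2443  0.0238] F [ 0.3 -0.8 -0.4] w 0.0681 toolx [0.049 0.999 0.001] tooly [ 0.999 -0.049 -0.004] z [-0.004  0.001 -1.   ] q6 -0.55
t 50.23 p [ 0.4761 -0.2443  0.0238] F [ 0.3 -0.8 -0.4] w 0.0681 toolx [0.049 0.999 0.001] tooly [ 0.999 -0.049 -0.004] z [-0.004  0.001 -1.   ] q6 -0.55
t 50.23 p [ 0.4761 -0.2443  0.0238] F [ 0.3 -0.8 -0.4] w 0.0681 toolx [0.049 0.999 0.001] tooly [ 0.999 -0.049 -0.004] z [-0.004  0.001 -1.   ] q6 -0.55
t 50.23 p [ 0.4761 -0.2443  0.0238] F [ 0.3 -0.8 -0.4] w 0.0681 toolx [0.049 0.999 0.001] tooly [ 0.999 -0.049 -0.004] z [-0.004  0.001 -1.   ] q6 -0.55
t 50.23 p [ 0.4761 -0.2443  0.0238] F [ 0.3 -0.8 -0.4] w 0.0681 toolx [0.049 0.999 0.001] tooly [ 0.999 -0.049 -0.004] z [-0.004  0.001 -1.   ] q6 -0.55False
False
False
False
False
```

```bash
for i in 1 2 3 4 5; do python3 -c "
from h import *
import sys; sys.exit(int(get_state()['contact_force'][2]>3))" && python3 -m jog '[0,0,1,0,0,0,0,0,2,0,0,0]' >/dev/null; python3 -c "
from h import *
st()" | cut -c1-70; done
```

```text
t 50.48 p [ 0.4759 -0.2442  0.0212] F [ 0.1  0.4 -0.2] w 0.0685 toolx 
t 50.73 p [ 0.4758 -0.2441  0.019 ] F [-0.3  0.5  0.3] w 0.0681 toolx 
t 50.98 p [ 0.4758 -0.2441  0.017 ] F [-0.3  0.   0.5] w 0.0683 toolx 
t 51.23 p [ 0.4758 -0.2441  0.0151] F [-0.  -0.6 -0.2] w 0.0684 toolx 
t 51.48 p [ 0.4758 -0.2441  0.0131] F [ 0.2  0.3 -0.1] w 0.0681 toolx
```

```bash
python3 -m jog '[8,0.5,-1,0,0,0,16,0.5,-1,0,0,0,22,0.5,-1,0,0,0,27,0.5,-1,0,0,0,32,0.5,-1,0,0,0,37,0.5,-1,0,0,0,42,0.5,-1,0,0,0,47,0.5,-1,0,0,0]' && python3 -c "
from h import *
st();d=grab('wrist','w33');plan([.4767,.0967,.0135],88.9)"
```

```text
clock: 52.48
position: [0.4789, -0.1975, 0.0143]
ee_rot: [-0.002, 0.724, 0.689, -0.001]
contact_force: [-0.1, -3.8, -1.5]
width: 0.0685
t 52.48 p [ 0.4789 -0.1975  0.0143] F [-0.1 -3.8 -1.5] w 0.0685 toolx [0.049 0.999 0.001] tooly [ 0.999 -0.049 -0.004] z [-0.004  0.001 -1.   ] q6 -0.47
shift [293.  -16.6   1.3] turn [-0.3 -0.1 -1.7] th now 87.17
```

View pics/w33.png

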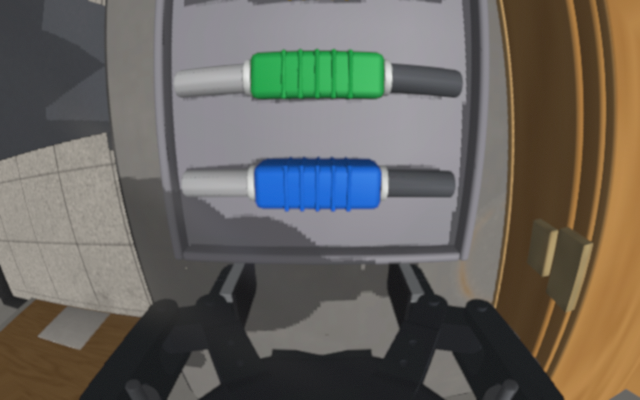

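```bash
python3 -m jog '[12,-0.7,0,0,0,-0.1,24,-1.4,0,0,0,-0.2,36,-2,0,0,0,-0.3,48,-2.7,0,0,0,-0.4,60,-3.4,0,0,0,-0.4,72,-4.1,0,0,0,-0.5,84,-4.8,0,0,0,-0.6,96,-5.4,0,0,0,-0.7,108,-6.1,0,0,0,-0.7,120,-6.8,0,0,0,-0.8]' && python3 -c "
from h import *
st();plan([.4767,.0967,.0135],88.9)"
```

```text
clock: 53.78
position: [0.4775, -0.0761, 0.0144]
ee_rot: [-0.003, 0.719, 0.695, -0.001]
contact_force: [0.1, -3.1, -1.3]
width: 0.0683
t 53.77 p [ 0.4775 -0.0761  0.0144] F [ 0.1 -3.1 -1.3] w 0.0683 toolx [0.035 0.999 0.002] tooly [ 0.999 -0.035 -0.005] z [-0.005  0.002 -1.   ] q6 -0.27
shift [172.7  -6.9   1.2] turn [-0.3 -0.1 -0.9] th now 87.98
```

Steady at 3–4 N. I'll continue to about 25 mm short, then measure.

```bash
python3 -m jog '[12,-0.5,0,0,0,-0.1,24,-1,0,0,0,-0.1,36,-1.4,0,0,0,-0.2,48,-1.9,0,0,0,-0.3,60,-2.4,0,0,0,-0.3,72,-2.9,0,0,0,-0.4,84,-3.4,0,0,0,-0.5,96,-3.8,0,0,0,-0.5,108,-4.3,0,0,0,-0.6,120,-4.8,0,0,0,-0.6]' && python3 -m jog '[8,-0.4,0,0,0,-0.1,16,-0.7,0,0,0,-0.2,22,-1,0,0,0,-0.2,25,-1.1,0,0,0,-0.3,25,-1.1,0,0,0,-0.3]' && python3 -c "
from h import *
st();plan([.4767,.0967,.0135],88.9);grab('wrist','w34');grab('top','t34');grab('side','s34')
f=load('t34')['frame'];c=cv2.resize(f[200:310,230:420],None,fx=4,fy=4,interpolation=cv2.INTER_CUBIC);cv2.imwrite('pics/t34c.png',c[:,:,::-1])"
```

```text
clock: 55.02
position: [0.477, 0.0439, 0.0146]
ee_rot: [-0.003, 0.716, 0.698, -0.001]
contact_force: [-0.3, -1.8, -2.3]
width: 0.0682
clock: 55.65
position: [0.4767, 0.0686, 0.0148]
ee_rot: [-0.003, 0.714, 0.7, -0.001]
contact_force: [0.1, -0.5, -0.1]
width: 0.0682
t 55.65 p [0.4767 0.0686 0.0148] F [ 0.1 -0.5 -0.1] w 0.0682 toolx [0.02  1.    0.003] tooly [ 1.    -0.02  -0.005] z [-0.005  0.003 -1.   ] q6 0.01
shift [28.1 -0.6  1.4] turn [-0.3 -0.1 -0. ] th now 88.86
```

View pics/t34c.png

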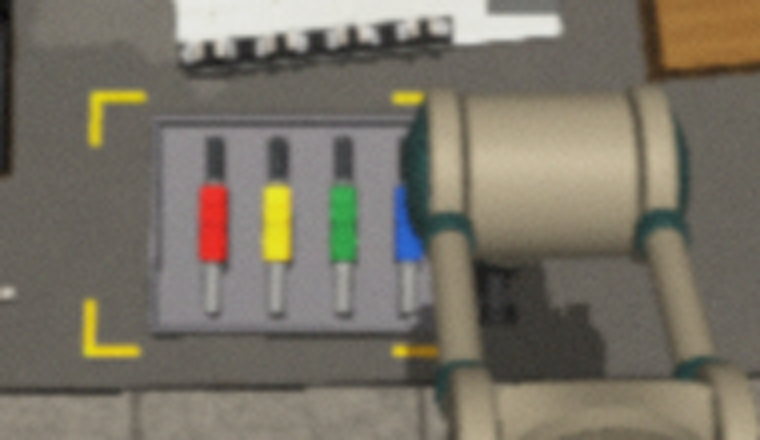

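View pics/s34.png

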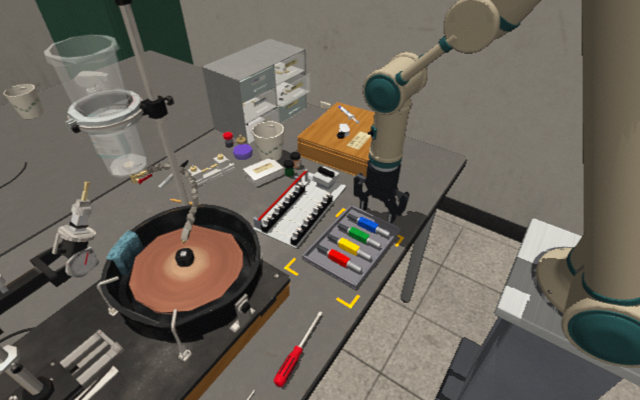

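Run:
```python
from h import *
d=load('t34')
Q=lambda x,y,z:(onz(d,230+x/4,200+y/4,z)*1000)[:2].round(1)
print('tray +x+y',Q(153,116,.016),'-x+y',Q(149,336,.016))
print('mark outer +x+y',Q(89,91,0),'-x+y',Q(82,356,0))
```

```text
tray +x+y [550.1 288.5] -x+y [404.6 290.9]
mark outer +x+y [570.  333.8] -x+y [392.3 337.1]
```

View pics/w34.png

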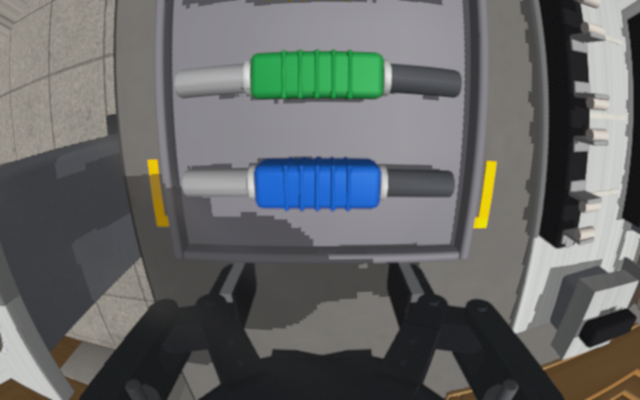

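```bash
python3 -m jog '[5,0.7,0,0,0,0,10,1.4,0,0,0,0,15,2.1,0,0,0,0,20,2.8,0,0,0,0,24,3.4,0,0,0,0,27,3.8,0,0,0,0,28.8,4,0,0,0,-0.1,28.8,4,0,0,0,-0.1,28.8,4,0,0,0,-0.1]' && python3 -c "
from h import *
st();grab('wrist','w35');grab('top','t35')
f=load('t35')['frame'];c=cv2.resize(f[200:310,230:420],None,fx=4,fy=4,interpolation=cv2.INTER_CUBIC);cv2.imwrite('pics/t35c.png',c[:,:,::-1])"
```

```text
clock: 56.92
position: [0.4811, 0.0962, 0.0149]
ee_rot: [-0.002, 0.713, 0.701, -0.002]
contact_force: [-0.1, -4.9, 2.2]
width: 0.0683
t 56.92 p [0.4811 0.0962 0.0149] F [-0.1 -4.9  2.2] w 0.0683 toolx [0.017 1.    0.001] tooly [ 1.    -0.017 -0.005] z [-0.005  0.001 -1.   ] q6 0.07
```

View pics/t35c.png

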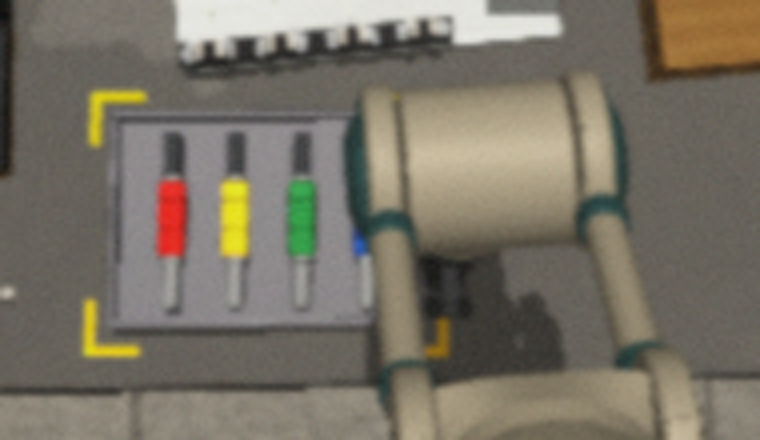

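```bash
python3 -m jog '[-15,0,0,0,0,0,-40,0,0,0,0,0,-60,0,-40,0,0,0,-60,0,-100,0,0,0,-60,0,-160,0,0,0,-60,0,-190,0,0,0,-60,0,-190,0,0,0]'
python3 - <<'E'
from h import *
d=load('t35')
Q=lambda x,y,z:(onz(d,230+x/4,200+y/4,z)*1000)[:2].round(1)
print('tray +x+y',Q(111,110,.016),'-x+y',Q(107,332,.016))
print('mark outer +x+y',Q(89,91,0),'-x+y',Q(82,356,0))
st();plan([0.40,0.2,0.28],0)
E
```

```text
clock: 57.9
position: [0.4828, 0.0362, 0.2072]
ee_rot: [-0.0, 0.714, 0.701, 0.001]
contact_force: [0.0, 0.1, -0.4]
width: 0.0681
tray +x+y [554.7 316.7] -x+y [407.7 318.6]
mark outer +x+y [570.  333.8] -x+y [392.3 337.1]
t 57.9 p [0.4828 0.0362 0.2072] F [ 0.   0.1 -0.4] w 0.0681 toolx [0.019 1.    0.002] tooly [ 1.    -0.019  0.002] z [ 0.002  0.002 -1.   ] q6 -0.05
shift [162.4 -85.7 -72.5] turn [-0.  -0.2 88.9] th now 88.94
```

```bash
python3 -m jog '[-40,0,-40,0,0,0,-100,-40,-40,0,0,0,-160,-90,-40,0,0,0,-220,-130,-40,0,0,0,-270,-170,-40,0,0,0,-320,-170,-40,0,0,0,-340,-170,-40,0,0,0,-340,-170,-40,0,0,0]'
python3 - <<'E'
from h import *
st()
d=grab('top','t36');grab('side','s36')
c=cv2.resize(d['frame'][140:310,230:420],None,fx=4,fy=3.5,interpolation=cv2.INTER_CUBIC);cv2.imwrite('pics/t36c.png',c[:,:,::-1])
E
```

```text
clock: 58.9
position: [0.3043, -0.3026, 0.243]
ee_rot: [-0.004, 0.715, 0.699, -0.001]
contact_force: [-0.3, 0.7, -0.6]
width: 0.0684
t 58.9 p [ 0.3043 -0.3026  0.243 ] F [-0.3  0.7 -0.6] w 0.0684 toolx [0.022 1.    0.004] tooly [ 1.    -0.022 -0.006] z [-0.006  0.004 -1.   ] q6 -0.92
```

View pics/t36c.png

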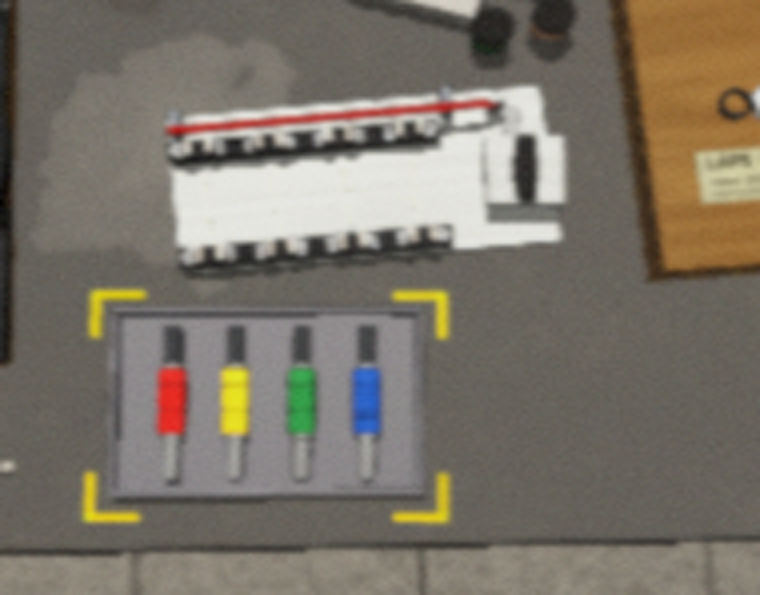

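View pics/s36.png

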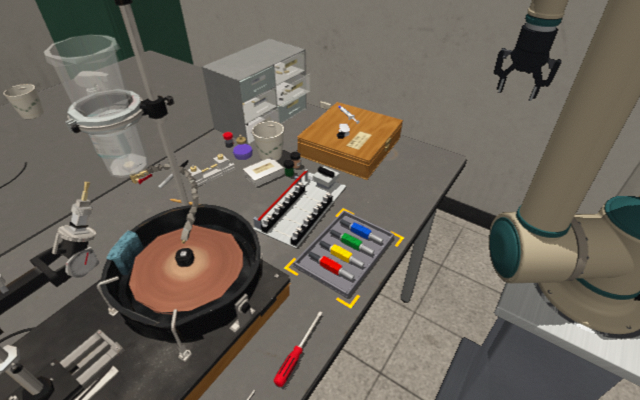

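Run:
```python
from tr import *
s=lambda x,y:(230+x/4,140+y/3.5)
tray4('t36',[s(111,305),s(420,307),s(425,497),s(106,499)],False,.016)
tray4('t36',[s(89,290),s(448,291),s(448,522),s(82,522)],False,0)
```

```text
[[555.6, 316.7], [550.3, 108.6], [406.2, 109.1], [408.9, 319.2]] c [480.2 213.4] size x,y 145.42125575120505 209.126739268818 yaw from y -1.1 from x -0.59
[[569.7, 333.8], [564.4, 88.3], [387.1, 93.5], [392.0, 337.1]] c [478.3 213.2] size x,y 177.55476531195015 244.62071540018317 yaw from y -1.18 from x -1.37
```

```bash
python3 -c "
from rig import *
print(sign_off())"
```

```text
the job is handed in; nothing more can be done
None
```

The job is done and handed in at about 59 s of the 184 s allowed, with no verdict reported.

**What I did**
- I fitted the key on the drive and turned it counter-clockwise to its stop. It sprang back a little when I first let go, so I gripped it again and turned it back to the stop before touching any hone.
- I pulled all four hones (blue, green, yellow, red) and laid them side by side in the tray. The tray had been knocked about 25 mm, so I measured it again before placing the first one.
- I turned the key back clockwise to its stop and left it on the drive, then pushed the tray along the table into the marks at about 3–5 N.

**Last checks**
- **Keeper bar:** it was drawn back about 11.9 of its 12 mm when open. It measured 53.8–54.1 mm at the end, against 53.8 mm locked at the start.
- **Key:** the flange looks flat and at seat height in the wrist picture.
- **Hones:** all four lie flat and separate in the last pictures, and the strip is empty.
- **Tray:** its centre is within about 2 mm of the mark's centre and it is square to within about 1°. It lies inside all four tapes.
- **Jars and screwdriver:** they look untouched in the pictures; I did not measure them.

**What disagreed**
- On the first turn I pressed past the stop: the moment reached 2.6 N m and the key slipped in the pads. A picture taken just then showed the keeper only about 8 mm back, which I could not explain. Later readings were consistent.
- My first grip for the turn back was too shallow, about 3 mm on the bar, so I let go, lowered and gripped again before turning.

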